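Set the throwing gauge to the sample bowl

ROBOT

A 6-joint arm with a two-finger parallel gripper is mounted at the origin on the work surface; the furniture and walls round the work are solid. World frame = base frame: x ahead of the robot, y to its left, z up, the work surface at z = 0. Lengths are in m, angles in rad, forces in N, time in s.
With the tool pointing down it reaches from about 0.225 to 0.875 m from the base axis. Payload 3.4 kg.
Tool frame: the origin (TCP) lies at the very end of the fingers, on their centre line; the grasp point (between the pads) lies 19 mm behind it; z points along the fingers, x is the direction in which the jaws open and shut, and the axes are right-handed (so a half turn about z gives the same grasp; the last joint's range is limited). The gripper opens to 85 mm and grips with 20 to 120 N. Pads are 22 mm wide; open, the fingers measure 114 mm over their backs; the gripper's body (76 mm by 85 mm) begins 54 mm behind the grasp point. The pads swing forward as they close: fully open they stand 13 mm farther back than shut.
Start: joints at [-1.263, 0.276, 1.505, -0, 1.361, -0.121], TCP at [0.239, -0.523, 0.231] pointing down, gripper open.
Joint ranges: [-2.89, 2.89], [-0.75, 2.08], [0.22, 2.7], [-1.18, 4.32], [0.11, 2.71], [-2.7, 2.7]. Speed limits (rad/s): [2.57, 2.57, 3.14, 3.14, 3.14, 3.14].

INTERFACE

Orientations are given as a unit quaternion [w, x, y, z].
In Python, from rig import manip gives the robot as it stands.
- The arm moves only by the tool carry_out, never from a script. Its argument "series" is a list of rows, each a list of 2 entries, a list of its own where there are three numbers: the shift along the tool's x, y, z in mm, then the turn about the tool's z in degrees. A call has 1 to 10 rows; each row shifts and turns the pose as measured when the row begins, along the tool's axes as they then stand; what a row does not reach is not made up. A row lasts 1/12 s, in which the tool goes at most 41.7 mm and 7.16 degrees, less where a joint would pass 70% of its speed; a pose out of reach is approached as far as the arm can. A call is refused whole if a number of a shift passes 41.7 or a number of a turn 7.16, either way. A call with a gripper value outside its range is refused whole. "fingers" is the finger opening in mm, from 0 to 85.4, set as the call begins (left out, the last holds). The fingers move at their own pace and stop on an object; "squeeze" is the grip in N (left out, the last holds). Time passes only in rows, so rows that do not move let the fingers close. It gives the time, the measured TCP pose, the force and the opening at its end, in the units of the state.
- manip.get_state(): the state, without advancing time (a new reading comes with each control period).
- manip.get_image(name): name is "scene" or "top" or "wrist"; returns a dict with "frame" (400x640x3 uint8, blue, green, red), "K" (3x3 intrinsics, pixels), "k1" (the pictures are not rectified: a ray, as slopes to the right and down, at radius r is drawn at 1 + k1 r^2 times it, then the intrinsics apply), "rvec" (rotation vector, rad) and "tvec" (3), from world to camera coordinates, as OpenCV has them; the wrist camera has in their place "mount" (4x4, takes a point from camera to tool coordinates, whose origin is the TCP and whose axes are the tool frame's). Camera axes: x right, y down, z forward; pixel columns grow to the right and rows downward; lengths in m; the calibration is good to about 2 mm. A picture is of the moment at which its call begins: read the wrist's pose just before it. There is no depth.
- manip.sign_off(): hands the job in, once; it reports no verdict.
The state is a dict: "clock": time; "qpos": joint angles; "qd": joint speeds; "effort": joint torques, N m; "position": TCP position; "ee_rot": TCP orientation; "contact_force": force on the tool from outside, world axes, zero at the start; "moment": the same for the moment, N m; "width": finger opening in m.
Only numpy, scipy, OpenCV 4.12 (cv2) and the standard library are available. Lean on these libraries where they do the work, as an engineer would, in place of code of your own. Each camera call takes 0.05 s, during which the arm holds its last target. There are 200 camera calls.

TASK

Set the throwing gauge to the sample bowl on the small banding wheel, so that the next bowls can be thrown to the same size: with a fingertip, push the gauge's arm round until its hanging pointer stands directly over the bowl's rim, and press the arm down until the pointer's tip is about 5 mm above the rim. Only push: do not grip the arm, do not lift, tip or shift the gauge's foot, and let neither the pointer nor the robot touch the bowl. Leave the other things on the table where they are.

Things in the scene. Friction and masses are not known exactly. Their poses are not given: they have to be found in the camera images.
- throwing_gauge: Throwing gauge (a potter's rim pointer): a loose round black iron foot, 110 mm across and 42 mm high, 2.4 kg, with an upright steel post of 12 mm diameter whose top is 226 mm above the table. A collar slides on the post with friction and carries a level arm that swings round the post. Origin: centre of the underside of the foot; z up along the post.
- gauge_height (a joint): How far the collar and arm have been pressed down the post from their highest position, in m: 0 (top) to 0.06. Stays where it is left; takes 4 to 5 N to move down. At the start the pointer hangs 17 to 40 mm above the level of the bowl's rim.
- gauge_swing (a joint): Swing of the arm round the post, in rad: 0 when the arm points along the -x axis of the throwing_gauge body; grows counter-clockwise as seen from above; -1.4 to 1.5. Stays where it is left; takes about 1.2 N, 100 mm from the post. The arm starts clockwise of the bowl (seen from above) and must be pushed counter-clockwise, on the side of the arm that faces away from the bowl, through about 0.5 to 1.6 rad.
- gauge_axis (a point): Point on the post's axis at the middle height of the arm's wooden cheeks; it goes up and down with the arm. Its x axis points along the arm to the pointer, z up.
- press_point (a point): Point on the top edge of the arm, 100 mm from the post's axis: the place to press. The arm is a steel strip 6 mm wide and 21 mm high between two wooden cheeks, 16 mm wide in all; the cheeks reach from 20 to 152 mm from the post's axis, are 16 mm high and end 4 mm below the strip's top edge. Underside of the strip 21 mm below this point. x axis along the arm, z up.
- pointer_tip (a point): Lower tip of the steel pointer (7 mm thick, tapering to 2.4 mm) that hangs from the arm's outer end, 160 mm from the post's axis and 52 mm below the arm's top edge.
- left_cheek: The arm's wooden side plate that lies to the left when one looks along the arm from the post (its counter-clockwise side). Origin on the post's axis.
- right_cheek: The arm's wooden side plate on the other (clockwise) side: the one to push on. Origin on the post's axis.
- sample_bowl: The grey-brown clay bowl that stands loose on the small banding wheel (the large wheel beside the robot is empty), 132 mm across the rim, 59 mm high, 0.34 kg; origin at the centre of its underside. The small wheel (green-grey pedestal, steel head of 170 mm diameter that turns freely) has its top 60 mm above the table.
- bowl_rim (a point): Centre of the bowl's mouth at the height of the rim's top. The rim is a level circle about this point, its wall's middle at radius 63 mm (outside 66 mm).
- bisque_cup: Bystander: small unglazed pink cup, 68 mm across, 62 mm high, loose; origin at the centre of its underside.
- callipers: Bystander: small wooden bow callipers lying on the table, 53 x 103 x 11 mm, loose; origin at the centre of its underside.
- green_tumbler: Bystander: pale green tumbler, 65 mm across, 84 mm high, loose; origin at the centre of its underside.

How it is judged:
By the outcome, as a careful person would: the job done as asked, in the order asked, and still so for the second after the job is handed in, with the robot touching nothing.
It also fails if it takes over 48 s, if anything falls off the work surface, if the arm or the gripper's body presses on something with over 40 N, if the wrist force passes 120 N, or if a joint passes its speed limit or range.

## Working session

There is one attempt and no reset: what is moved stays moved. The work goes in short steps, Python scripts to look and compute and a tool call to move; the robot and the scene stay as the last step left them, time stands still between calls to the robot, and variables do not carry over. Pictures are saved under pics/ and viewed, about 8 in all and at most 12, crops included, and the job is handed in when it is done.

Besides the shell and the picture viewer there is one more tool, called after "Call:" in YAML: its name, and indented under it one key for each argument. carry_out: Moves the arm, as the interface text tells. Its arguments: {"type":"object","properties":{"series":{"type":"array","items":{"type":"array"}},"fingers":{"type":"number"},"squeeze":{"type":"number"}},"required":["series"]}

```bash
mkdir -p pics; cat > h.py <<'E'
import numpy as np, cv2
from rig import manip
from scipy.spatial.transform import Rotation as R
def cam(n):
    s=manip.get_state(); im=manip.get_image(n); K=np.array(im["K"])
    if n=="wrist":
        M=np.array(im["mount"]); q=np.array(s["ee_rot"]); T=np.eye(4)
        T[:3,:3]=R.from_quat(q[[1,2,3,0]]).as_matrix(); T[:3,3]=s["position"]; C=T@M
        Rc,c=C[:3,:3],C[:3,3]
    else:
        r=cv2.Rodrigues(np.array(im["rvec"],float))[0]; Rc=r.T; c=-r.T@np.array(im["tvec"]).ravel()
    return dict(f=im["frame"],K=K,k1=float(im["k1"]),R=Rc,c=c)
def ray(C,p):
    d=np.linalg.inv(C["K"])@[p[0],p[1],1]; d=d[:2]; u=d.copy()
    for _ in range(20): u=d/(1+C["k1"]*(u@u))
    v=C["R"]@[u[0],u[1],1]; return C["c"],v/np.linalg.norm(v)
def onz(C,p,z):
    c,v=ray(C,p); return c+v*(z-c[2])/v[2]
def proj(C,P):
    x=C["R"].T@(np.array(P)-C["c"]); u=x[:2]/x[2]; u=u*(1+C["k1"]*(u@u)); return (C["K"]@[u[0],u[1],1])[:2]
def tri(Ca,pa,Cb,pb):
    a,u=ray(Ca,pa); b,v=ray(Cb,pb); t=np.linalg.lstsq(np.c_[u,-v],b-a,rcond=None)[0]
    return (a+u*t[0]+b+v*t[1])/2, np.linalg.norm(a+u*t[0]-b-v*t[1])
E
python3 - <<'E'
from h import *
import pickle
for n in ("scene","top"):
    C=cam(n); pickle.dump(C,open(n+"0.pkl","wb")); cv2.imwrite(f"pics/{n}0.png",C["f"]); print(n,C["c"],C["R"][:,2])
s=manip.get_state(); print(s)
E
```

```text
scene [0.06591733 0.84388025 0.93008033] [ 0.3375175  -0.60203099 -0.72363017]
top [0.22917079 0.11096188 0.96535922] [ 0.25693822  0.06661897 -0.96412897]
{'clock': 0.1, 'qpos': array([-1.26295415e+00,  2.76549294e-01,  1.50602708e+00,  2.32085190e-05,
        1.36069144e+00, -1.21029969e-01]), 'qd': array([ 0.00138908, -0.00070413, -0.00256211,  0.00088056, -0.00220537,
       -0.00079327]), 'effort': array([ 1.34172147e-03, -4.17698157e+01, -2.46406406e+01, -2.34801910e-04,
        5.79634972e-03, -2.75455285e-06]), 'position': array([ 0.23895312, -0.5224753 ,  0.23050802]), 'ee_rot': array([-5.43174672e-04,  8.41379803e-01, -5.40443637e-01, -6.37678026e-04]), 'contact_force': array([-0.47130302,  0.57354296, -0.16271971]), 'moment': array([-0.00298298, -0.02556262, -0.00866265]), 'width': 0.08529665445936098}
```

View pics/scene0.png

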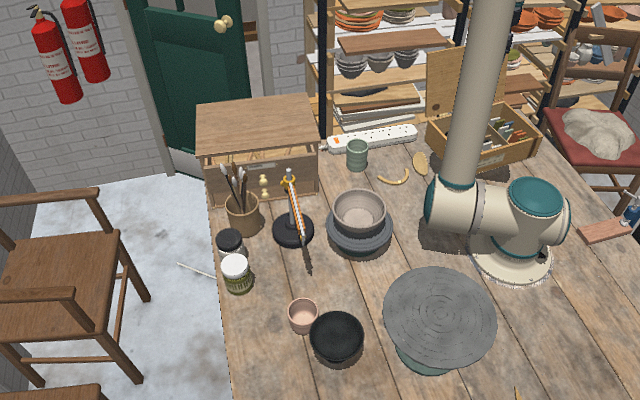

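View pics/top0.png

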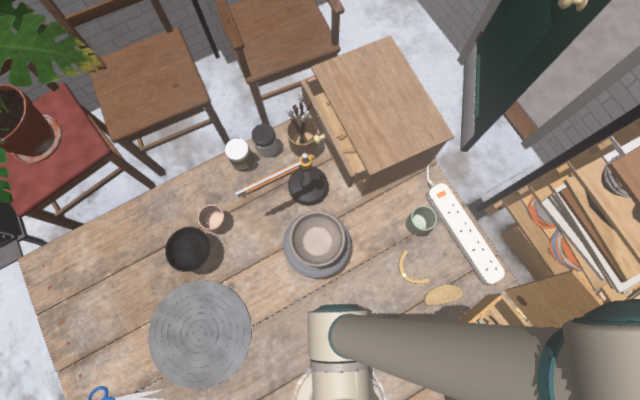

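The scene view shows the gauge foot at (293,230), post top at (288,180), bowl at (360,212), cup at (303,315). In the top view the foot is at (308,185), the arm runs from (305,160) to (238,193), and the bowl is at (318,240). Next I'll look at an enlarged pair and take rough ground positions.

```bash
python3 - <<'E'
from h import *
import pickle
T=pickle.load(open("top0.pkl","rb"));S=pickle.load(open("scene0.pkl","rb"))
a=cv2.resize(T["f"][130:290,215:375],None,fx=2.5*1,fy=2.5,interpolation=cv2.INTER_CUBIC)
b=cv2.resize(S["f"][155:315,260:420],None,fx=2.5,fy=2.5,interpolation=cv2.INTER_CUBIC)
cv2.imwrite("pics/z0.png",np.hstack([a,b]))
for n,p,z in [("foot",(308,185),.042),("post",(305,156),.226),("bowl",(318,240),.119),("armend",(238,192),.19),("cup",(212,218),.062),("black",(188,249),.05),("jar",(237,150),.09),("drawer knob",(318,139),.1),("tumbler",(422,220),.084),("bigwheel",(200,333),.1),("boxcorner",(365,187),.15),("boxcorner2",(310,75),.2),("brushcup",(302,133),.1),("brushtip",(297,103),.2),("darkjar",(263,138),.08)]:
    print(n,onz(T,p,z).round(3))
E
```

```text
foot [0.511 0.223 0.042]
post [0.517 0.226 0.226]
bowl [0.363 0.153 0.119]
armend [0.408 0.352 0.19 ]
cup [0.353 0.433 0.062]
black [0.262 0.469 0.05 ]
jar [0.538 0.423 0.09 ]
drawer knob [0.621 0.226 0.1  ]
tumbler [ 0.487 -0.082  0.084]
bigwheel [0.088 0.355 0.1  ]
boxcorner [0.51  0.079 0.15 ]
boxcorner2 [0.735 0.278 0.2  ]
brushcup [0.626 0.271 0.1  ]
brushtip [0.652 0.286 0.2  ]
darkjar [0.593 0.371 0.08 ]
```

View pics/z0.png

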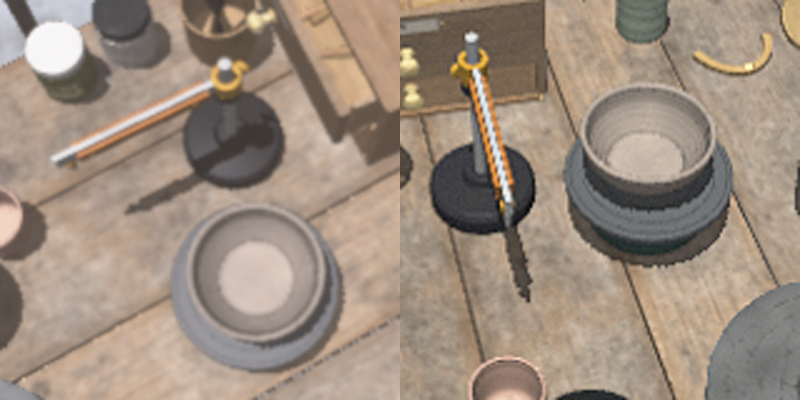

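The crops show the rim circle at top-image pixel (318,240). The post top is at (305,155.6), the strip's outer end at (238,193.5) in top, and about (303,237) in scene. Now the refined numbers: rim circle fit, arm height and post axis.

```bash
cat > rim.py <<'E'
from h import *
def rim(C,c0,z=.119):
    # clay is warmer (R>B) than grey wheel; keep component round c0, contour -> plane -> circle
    hsv=cv2.cvtColor(cv2.GaussianBlur(C["f"],(3,3),0),cv2.COLOR_BGR2HSV)
    pts=[]
    for a in np.linspace(0,2*np.pi,120,endpoint=False):   # radial profile outward at rim height
        rs=np.arange(.055,.080,.0005); uv=np.array([proj(C,c0+[r*np.cos(a),r*np.sin(a),0]) for r in rs],np.float32)
        g=cv2.remap(C["f"].astype(np.float32),uv[None,:,0],uv[None,:,1],cv2.INTER_LINEAR)[0].mean(1)
        d=np.gradient(cv2.GaussianBlur(g[None],(1,1),0)[0],rs); d=np.convolve(d,np.ones(5)/5,'same')
        i=np.argmin(d[3:-3])+3
        pts.append((c0[0]+rs[i]*np.cos(a),c0[1]+rs[i]*np.sin(a)))
    p=np.array(pts); keep=np.ones(len(p),bool)
    for _ in range(8):
        q=p[keep]; s=np.linalg.lstsq(np.c_[2*q,np.ones(len(q))],(q**2).sum(1),rcond=None)[0]
        r=np.sqrt(s[2]+s[0]**2+s[1]**2); e=np.hypot(*(p-s[:2]).T)-r; keep=abs(e)<max(.0015,1.5*np.median(abs(e)))
    return np.array([s[0],s[1],z]),r,keep.sum()
E
python3 - <<'E'
from rim import *
import pickle
T=pickle.load(open("top0.pkl","rb"));S=pickle.load(open("scene0.pkl","rb"))
for n,C,p in (("top",T,(318.2,239.6)),("scene",S,(260+650/2.5-160,155+140/2.5))):
    c=onz(C,p,.119)
    for _ in range(3):
        c,r,k=rim(C,c)
    print(n,c.round(4),r.round(4),k)
print("post",tri(T,(305,155.6),S,(260+(472-400)/2.5,155+38/2.5)))
print("end",tri(T,(215+58/2.5,130+159/2.5),S,(260+108/2.5,155+205/2.5)))
print("inner",tri(T,(215+210/2.5,130+90/2.5),S,(260+(476-400)/2.5,155+75/2.5)))
s=manip.get_state(); q=s["ee_rot"]; print(R.from_quat(q[[1,2,3,0]]).as_matrix().round(3))
print(np.array(manip.get_image("wrist")["mount"]).round(3))
E
```

```text
top [0.3672 0.1577 0.119 ] 0.0655 112
scene [0.3636 0.1597 0.119 ] 0.0656 102
post (array([0.51705443, 0.22607574, 0.22215662]), np.float64(0.004723078904936558))
end (array([0.40260152, 0.35030297, 0.1861917 ]), np.float64(0.004967749707929414))
inner (array([0.50425826, 0.23784577, 0.18958153]), np.float64(0.00041444437606973246))
[[ 0.416 -0.909 -0.   ]
 [-0.909 -0.416  0.002]
 [-0.002 -0.    -1.   ]]
[[ 1.    -0.002  0.     0.   ]
 [ 0.002  0.952  0.306 -0.079]
 [-0.001 -0.306  0.952 -0.144]
 [ 0.     0.     0.     1.   ]]
```

```bash
cat > plan.py <<'E'
from h import *
POST=np.array([.517,.226])
def st():
    s=manip.get_state(); q=np.array(s["ee_rot"]); return s,np.array(s["position"]),R.from_quat(q[[1,2,3,0]]).as_matrix()
def plan(*wps,vmax=38):
    """wps: (x,y,z,yaw of tool y in deg,vmax mm/row). Prints rows, in round numbers."""
    s,p,M=st(); yaw=np.degrees(np.arctan2(M[1,1],M[0,1])); p=p*1000
    print("t %.2f pos %s yaw %.1f F %s tilt %s"%(s["clock"],p.round(1),yaw,s["contact_force"].round(1),M[:2,2].round(3)))
    rows=[]
    for x,y,z,a,v in wps:
        g=np.array([x,y,z])*1000; da=(a-yaw+180)%360-180
        n=int(np.ceil(max(np.linalg.norm(g-p)/v,abs(da)/6.5,1)))
        for i in range(n):
            d=(g-p)/(n-i); t=np.radians(yaw); Y=np.array([np.cos(t),np.sin(t),0]); X=np.array([-Y[1],Y[0],0])  # z down: x = y x z
            X=np.cross(Y,[0,0,-1]); r=[round(float(d@X),1),round(float(d@Y),1),round(float(-d[2]),1)]
            w=round(-da/n,1); rows.append([r,w]); p=p+r[0]*X+r[1]*Y-np.array([0,0,r[2]]); yaw-=w
    for i in range(0,len(rows),10): print(rows[i:i+10])
def polar(ang,r,off):
    """point r along an arm at ang deg, off behind (clockwise of) its middle line"""
    a=np.radians(ang); return POST+r*np.array([np.cos(a),np.sin(a)])+off*np.array([np.sin(a),-np.cos(a)])
E
python3 - <<'E'
from plan import *
x,y=polar(132.7,.1,.05)
plan((.30,-.40,.34,204.6,38),(.45,0,.34,214,38),(x,y,.30,222.7,38))
E
```

```text
t 0.15 pos [ 238.9 -522.6  230.6] yaw -155.4 F [-0.1 -0.8 -0.1] tilt [-0.     0.001]
[[[-17.2, -21.3, -21.9], np.float64(-0.0)], [[-17.2, -21.3, -21.9], np.float64(-0.0)], [[-17.2, -21.3, -21.9], np.float64(-0.0)], [[-17.2, -21.3, -21.8], np.float64(-0.0)], [[-17.3, -21.3, -21.9], np.float64(-0.0)], [[-25.1, -25.2, 0.0], np.float64(-0.8)], [[-24.8, -25.6, 0.0], np.float64(-0.8)], [[-24.4, -25.9, 0.0], np.float64(-0.8)], [[-24.0, -26.3, 0.0], np.float64(-0.8)], [[-23.7, -26.6, 0.0], np.float64(-0.8)]]
[[[-23.3, -26.9, 0.0], np.float64(-0.8)], [[-22.9, -27.2, 0.0], np.float64(-0.8)], [[-22.5, -27.6, 0.0], np.float64(-0.8)], [[-22.2, -27.9, 0.0], np.float64(-0.8)], [[-21.8, -28.2, 0.0], np.float64(-0.8)], [[-21.3, -28.5, 0.0], np.float64(-0.8)], [[-21.0, -28.7, 0.0], np.float64(-0.8)], [[-28.4, -24.1, 4.4], np.float64(-0.9)], [[-28.0, -24.5, 4.5], np.float64(-0.9)], [[-27.6, -25.0, 4.4], np.float64(-0.9)]]
[[[-27.3, -25.4, 4.5], np.float64(-0.9)], [[-26.8, -25.9, 4.4], np.float64(-0.9)], [[-26.4, -26.3, 4.5], np.float64(-0.9)], [[-26.0, -26.7, 4.4], np.float64(-0.9)], [[-25.6, -27.0, 4.5], np.float64(-0.9)], [[-25.2, -27.5, 4.4], np.float64(-0.9)]]
```

Call:
carry_out:
  series:
    - [[-17,-21,-22],0]
    - [[-17,-21,-22],0]
    - [[-17,-21,-22],0]
    - [[-17,-21,-22],0]
    - [[-17,-21,-22],0]
    - [[-25,-25,0],-0.8]
    - [[-25,-26,0],-0.8]
    - [[-24,-26,0],-0.8]
    - [[-24,-26,0],-0.8]
    - [[-24,-27,0],-0.8]
  fingers: 0

```text
clock: 0.98
position: [0.3743, -0.2472, 0.3368]
ee_rot: [0.01, 0.857, -0.514, 0.019]
contact_force: [1.1, 1.3, 0.7]
width: -0.0001
```

Call:
carry_out:
  series:
    - [[-23,-27,0],-0.8]
    - [[-23,-27,0],-0.8]
    - [[-22,-28,0],-0.8]
    - [[-22,-28,0],-0.8]
    - [[-22,-28,0],-0.8]
    - [[-21,-28,0],-0.8]
    - [[-21,-29,0],-0.8]
    - [[-28,-24,4],-0.9]
    - [[-28,-24,4],-0.9]
    - [[-28,-25,4],-0.9]

```text
clock: 1.82
position: [0.4785, 0.113, 0.3138]
ee_rot: [0.011, 0.893, -0.449, 0.02]
contact_force: [0.6, -0.0, 0.9]
width: -0.0005
```

```bash
python3 - <<'E'
from plan import *
x,y=polar(132.7,.1,.05)
plan((x,y,.26,222.7,38))
E
```

```text
t 1.82 pos [478.5 113.  313.8] yaw -143.3 F [ 0.6 -0.   0.9] tilt [ 0.026 -0.037]
[[[-28.7, -22.9, 9.0], np.float64(-1.0)], [[-28.3, -23.4, 9.0], np.float64(-1.0)], [[-27.9, -23.9, 9.0], np.float64(-1.0)], [[-27.5, -24.4, 8.9], np.float64(-1.0)], [[-27.1, -24.9, 9.0], np.float64(-1.0)], [[-26.6, -25.4, 8.9], np.float64(-1.0)]]
```

```bash
python3 - <<'E'
t=open('plan.py').read()
i=t.index("def plan"); j=t.index("def polar")
t=t[:i]+'''def plan(*wps):
    """wps: (x,y,z,yaw of tool y in deg,mm per row). Prints rows in tool axes."""
    s,p,M=st(); p=p*1000; yw=lambda M: np.degrees(np.arctan2(M[1,1],M[0,1]))
    print("t %.2f pos %s yaw %.1f F %s tilt %s"%(s["clock"],p.round(1),yw(M),s["contact_force"].round(1),M[:2,2].round(3)))
    rows=[]
    for x,y,z,a,v in wps:
        g=np.array([x,y,z])*1000; da=(a-yw(M)+180)%360-180
        n=int(np.ceil(max(np.linalg.norm(g-p)/v,abs(da)/6.5,1)))
        for k in range(n):
            r=(M.T@((g-p)/(n-k))).round(1); w=round(float(-da/n),1); rows.append([r.tolist(),w])
            p=p+M@r; M=M@R.from_euler('z',w,degrees=True).as_matrix()
    for k in range(0,len(rows),10): print(rows[k:k+10])
'''+t[j:]
open('plan.py','w').write(t)
E
python3 - <<'E'
from plan import *
x,y=polar(132.7,.1,.05)
plan((x,y,.28,222.7,30))
E
```

```text
t 1.82 pos [478.5 113.  313.8] yaw -143.3 F [ 0.6 -0.   0.9] tilt [ 0.026 -0.037]
[[[-21.7, -17.2, 3.2], -0.8], [[-21.5, -17.5, 3.2], -0.8], [[-21.2, -17.8, 3.3], -0.8], [[-21.0, -18.1, 3.2], -0.8], [[-20.7, -18.4, 3.3], -0.8], [[-20.5, -18.7, 3.2], -0.8], [[-20.2, -19.0, 3.3], -0.8], [[-19.9, -19.2, 3.2], -0.8]]
```

Call:
carry_out:
  series:
    - [[-22,-17,3],-0.8]
    - [[-21,-17,3],-0.8]
    - [[-21,-18,3],-0.8]
    - [[-21,-18,3],-0.8]
    - [[-21,-18,3],-0.8]
    - [[-20,-19,3],-0.8]
    - [[-20,-19,3],-0.8]
    - [[-20,-19,3],-0.8]
    - [[0,0,0],0]
    - [[0,0,0],0]

```text
clock: 2.65
position: [0.48, 0.3522, 0.2742]
ee_rot: [0.013, 0.921, -0.39, 0.015]
contact_force: [0.5, -0.3, 0.7]
width: -0.0
```

```bash
python3 - <<'E'
from plan import *
import pickle
x,y=polar(132.7,.1,.05)
plan((x,y,.24,222.7,15),(x,y,.172,222.7,12))
C=cam("wrist"); pickle.dump(C,open("w1.pkl","wb")); cv2.imwrite("pics/w1.png",C["f"])
for n,P in (("post",[.517,.226,.226]),("armend",[.4026,.3503,.19]),("rimc",[.3655,.1585,.119])): print(n,proj(C,P).round(0))
E
```

```text
t 2.65 pos [480.  352.2 274.2] yaw -135.9 F [ 0.5 -0.3  0.7] tilt [ 0.018 -0.037]
[[[5.4, 2.8, 11.6], 0.5], [[5.5, 2.7, 11.7], 0.5], [[5.5, 2.7, 11.6], 0.5], [[-0.4, -0.1, 11.3], -0.0], [[-0.5, -0.1, 11.3], -0.0], [[-0.4, -0.1, 11.3], -0.0], [[-0.5, -0.2, 11.4], -0.0], [[-0.4, -0.1, 11.3], -0.0], [[-0.5, -0.2, 11.4], -0.0]]
post [455. 287.]
armend [260. 264.]
rimc [358. 336.]
```

View pics/w1.png

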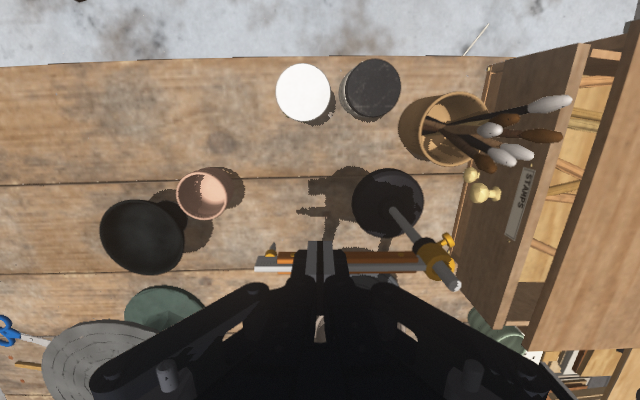

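The wrist view confirms the geometry. The post top is at (455,287) and the strip end at (258,264), both within 2 px of prediction, and the closed fingertip stands on the clear side of the arm. Next is the descent.

Call:
carry_out:
  series:
    - [[5,3,12],0.5]
    - [[5,3,12],0.5]
    - [[5,3,12],0.5]
    - [[0,0,11],0]
    - [[0,0,11],0]
    - [[0,0,11],0]
    - [[0,0,11],0]
    - [[0,0,11],0]
    - [[0,0,11],0]
    - [[0,0,0],0]

```text
clock: 3.53
position: [0.487, 0.3182, 0.1723]
ee_rot: [0.013, 0.912, -0.409, 0.017]
contact_force: [-1.4, -0.5, -0.3]
width: 0.0002
```

```bash
python3 - <<'E'
from plan import *
import pickle
W=[]
for a in (132.7,140,147):
    x,y=polar(a,.1,.020); W.append((x,y,.173,a+90,5))
plan(*W)
C=cam("wrist"); pickle.dump(C,open("w2.pkl","wb")); cv2.imwrite("pics/w2.png",C["f"])
E
```

```text
t 3.53 pos [487.  318.2 172.3] yaw -138.3 F [-1.4 -0.5 -0.3] tilt [ 0.021 -0.039]
[[[-2.3, 4.1, -0.2], -0.2], [[-2.3, 4.1, -0.2], -0.2], [[-2.3, 4.1, -0.2], -0.2], [[-2.4, 4.2, -0.2], -0.2], [[-2.4, 4.1, -0.2], -0.2], [[-0.6, 4.3, 0.0], -2.4], [[-0.7, 4.3, 0.0], -2.4], [[-0.9, 4.2, 0.1], -2.4], [[-0.6, 4.1, 0.0], -2.4], [[-0.7, 4.1, 0.1], -2.4]]
[[[-0.9, 4.0, 0.0], -2.4]]
```

View pics/w2.png

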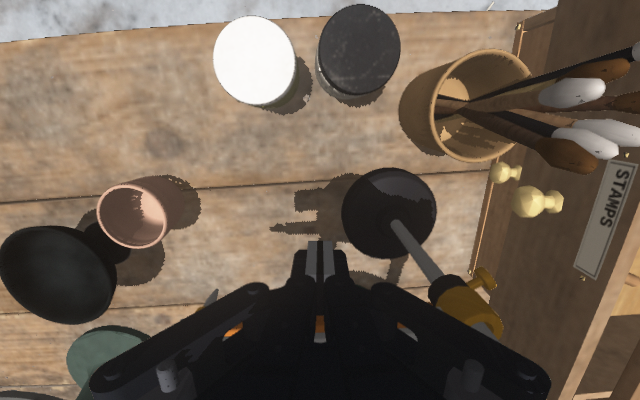

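The tip is at arm height behind the arm, and the arm is hidden by the gripper. The collar and post at (455,300) clear the knuckles. I'll push in gently.

Call:
carry_out:
  series:
    - [[-2,4,0],0]
    - [[-2,4,0],-0.4]
    - [[-2,4,0],-0.4]
    - [[-2,4,0],-0.4]
    - [[-2,4,0],-0.4]
    - [[-1,4,0],-2]
    - [[-1,4,0],-2]
    - [[-1,4,0],-2]
    - [[-1,4,0],-2]

```text
clock: 4.33
position: [0.4526, 0.3035, 0.179]
ee_rot: [0.009, 0.945, -0.327, 0.022]
contact_force: [0.9, -0.1, -0.6]
width: 0.0001
```

```bash
python3 - <<'E'
from plan import *
import pickle
W=[]
for a in (145,155,162,168):
    x,y=polar(a,.1,.020); W.append((x,y,.173,a+90,6))
plan(*W)
C=cam("top"); pickle.dump(C,open("t2.pkl","wb"))
S=cam("scene"); 
a=cv2.resize(C["f"][130:290,215:375],None,fx=2.5*1,fy=2.5,interpolation=cv2.INTER_CUBIC)
b=cv2.resize(S["f"][155:315,260:420],None,fx=2.5,fy=2.5,interpolation=cv2.INTER_CUBIC)
cv2.imwrite("pics/z2.png",np.hstack([a,b]))
E
```

```text
t 4.33 pos [452.6 303.5 179. ] yaw -128.1 F [ 0.9 -0.1 -0.6] tilt [ 0.035 -0.031]
[[[-1.4, 3.3, 2.9], -1.6], [[-1.4, 3.3, 3.0], -1.6], [[-0.7, 5.9, -0.0], -3.3], [[-1.0, 5.8, -0.0], -3.3], [[-1.3, 5.8, -0.0], -3.3], [[-0.6, 4.1, 0.0], -2.4], [[-0.7, 4.1, 0.0], -2.4], [[-0.9, 4.0, 0.1], -2.4], [[-0.8, 5.3, 0.0], -2.9], [[-1.0, 5.3, 0.1], -2.9]]
```

View pics/z2.png

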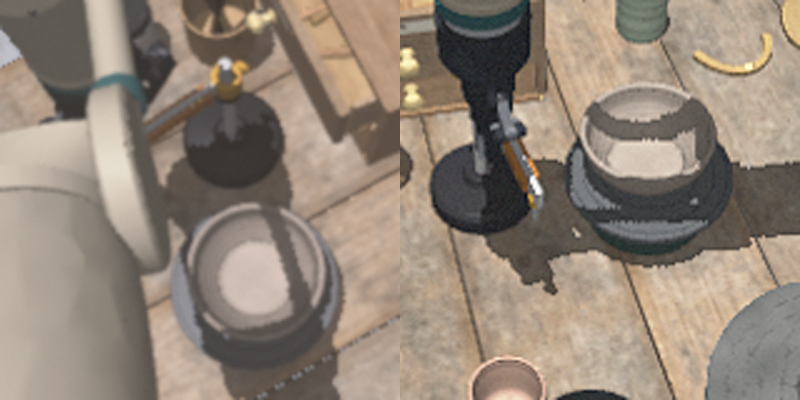

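The arm has started to swing, with its end now at crop (537,185) in the scene view, and the tool is pushing on the clockwise cheek. I'll continue the arc.

Call:
carry_out:
  series:
    - [[-1,3,3],-1.6]
    - [[-1,3,3],-1.6]
    - [[-1,5,0],-3]
    - [[-1,5,0],-3]
    - [[-1,5,0],-3]
    - [[-1,4,0],-2.4]

```text
clock: 4.93
position: [0.436, 0.2883, 0.175]
ee_rot: [0.008, 0.979, -0.201, 0.024]
contact_force: [1.7, 1.1, -1.0]
width: -0.0001
```

```bash
python3 - <<'E'
from plan import *
s,p,M=st(); d=p[:2]-POST; print("tool r,ang of contact line",np.hypot(*d), np.degrees(np.arctan2(d[1],d[0]))%360)
W=[]
for a in (162,168,173):
    x,y=polar(a,.1,.020); W.append((x,y,.173,a+90,5))
plan(*W)
S=cam("scene"); h=cv2.cvtColor(S["f"],cv2.COLOR_BGR2HSV)
b=cv2.resize(S["f"][155:275,260:420],None,fx=5,fy=5,interpolation=cv2.INTER_CUBIC)
cv2.imwrite("pics/z3.png",b)
E
```

```text
tool r,ang of contact line 0.10221512202132693 142.4167879141781
t 4.93 pos [436.  288.3 175. ] yaw -113.2 F [ 1.7  1.1 -1. ] tilt [ 0.043 -0.025]
[[[-0.8, 4.8, 0.6], -1.7], [[-1.0, 4.8, 0.7], -1.7], [[-1.1, 4.8, 0.6], -1.7], [[-0.5, 3.5, 0.0], -2.0], [[-0.6, 3.5, 0.0], -2.0], [[-0.8, 3.5, 0.1], -2.0], [[-0.7, 4.4, 0.0], -2.6], [[-0.9, 4.4, 0.0], -2.6]]
```

View pics/z3.png

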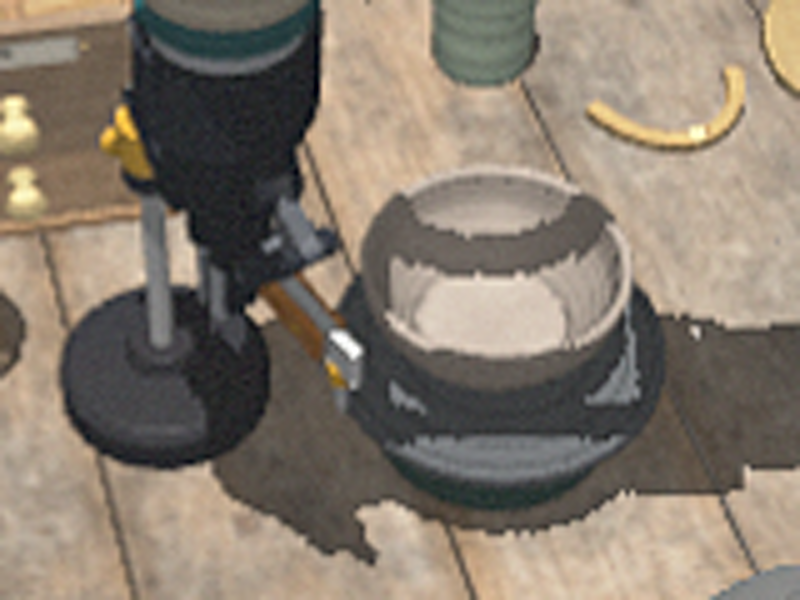

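The arm end is now at crop (345,345), i.e. pixel (329,224), and the pointer is still outside the rim. I'll push on about 15° more, then measure.

Call:
carry_out:
  series:
    - [[-1,5,0.5],-1.7]
    - [[-1,5,0.5],-1.7]
    - [[-1,5,0.5],-1.7]
    - [[-0.6,4,0],-2]
    - [[-0.6,4,0],-2]
    - [[-0.7,4,0],-2]

```text
clock: 5.48
position: [0.4239, 0.2673, 0.1755]
ee_rot: [0.006, 0.994, -0.105, 0.025]
contact_force: [0.6, 1.4, -1.6]
width: -0.0002
```

```bash
python3 - <<'E'
from plan import *
s,p,M=st(); d=p[:2]-POST; print("arm ang est",np.hypot(*d), np.degrees(np.arctan2(d[1],d[0]))%360+np.degrees(np.arctan(.2)))
W=[]
for a in (173,178,181.8):
    x,y=polar(a,.1,.020); W.append((x,y,.173,a+90,5))
plan(*W)
S=cam("scene")
for q in [(329,224)]:
    e=onz(S,q,.188); print("prev end",e,np.hypot(*(e[:2]-POST)))
x0,y0=275,160
b=cv2.resize(S["f"][y0:y0+120,x0:x0+160],None,fx=5,fy=5,interpolation=cv2.INTER_CUBIC)
cv2.imwrite("pics/z4.png",b)
E
```

```text
arm ang est 0.10182235762477372 167.35972006294298
t 5.48 pos [423.9 267.3 175.5] yaw -102.1 F [ 0.6  1.4 -1.6] tilt [ 0.049 -0.018]
[[[-0.6, 3.3, 0.8], -1.7], [[-0.7, 3.3, 0.8], -1.7], [[-0.8, 3.2, 0.9], -1.7], [[-0.7, 4.4, -0.0], -2.5], [[-0.9, 4.4, -0.0], -2.5], [[-0.6, 3.3, 0.0], -1.9], [[-0.6, 3.3, 0.0], -1.9]]
prev end [0.37043978 0.29380006 0.188     ] 0.16148296138875
```

View pics/z4.png

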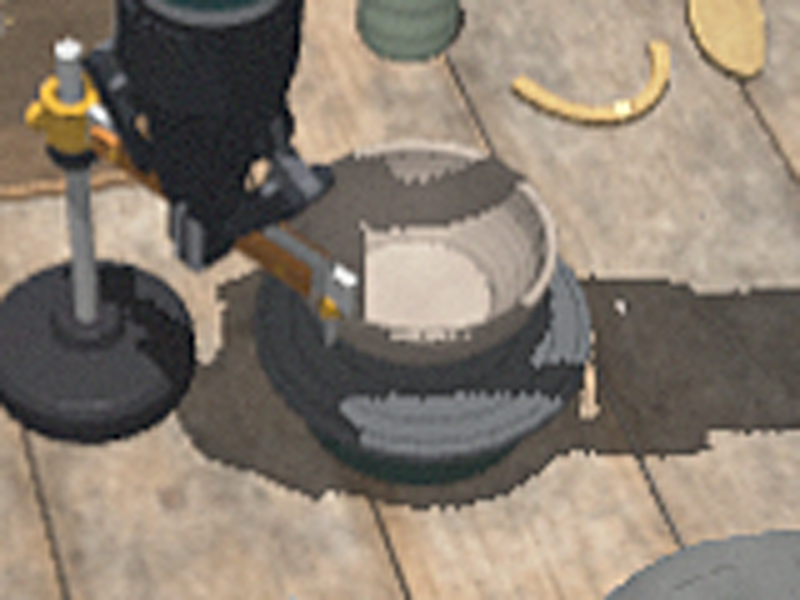

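The pointer tip is at crop (330,343), i.e. pixel (341,228.6), still just outside the rim. I'll push to about 3° short, back off, and measure closely.

Call:
carry_out:
  series:
    - [[-0.6,3.3,0.8],-1.7]
    - [[-0.7,3.3,0.8],-1.7]
    - [[-0.8,3.3,0.8],-1.7]
    - [[-0.7,3.5,0],-2]
    - [[-0.8,3.5,0],-2]
    - [[0,0,0],0]

```text
clock: 6.03
position: [0.4188, 0.2533, 0.1748]
ee_rot: [0.006, 0.999, -0.028, 0.026]
contact_force: [0.6, 0.5, -0.7]
width: -0.0
```

```bash
python3 - <<'E'
from plan import *
import pickle
s,p,M=st(); d=p[:2]-POST; a=np.degrees(np.arctan2(d[1],d[0]))%360+np.degrees(np.arctan(.2)); print("arm ang est",np.hypot(*d),a)
plan((*polar(a,.1,.020),.173,a+90,5))
S=cam("scene"); pickle.dump(S,open("s5.pkl","wb"))
T=cam("top"); pickle.dump(T,open("t5.pkl","wb"))
x0,y0=310,190
b=cv2.resize(S["f"][y0:y0+60,x0:x0+50],None,fx=8,fy=8,interpolation=cv2.INTER_CUBIC)
t=cv2.resize(T["f"][180:240,250:300],None,fx=8,fy=8,interpolation=cv2.INTER_CUBIC)
cv2.imwrite("pics/z5.png",np.hstack([b,t]))
E
```

```text
arm ang est 0.10193328918977525 175.7545350964927
t 6.03 pos [418.8 253.3 174.8] yaw -93.3 F [ 0.6  0.5 -0.7] tilt [ 0.053 -0.013]
[[[-0.1, -0.0, 1.8], 1.0]]
```

View pics/z5.png

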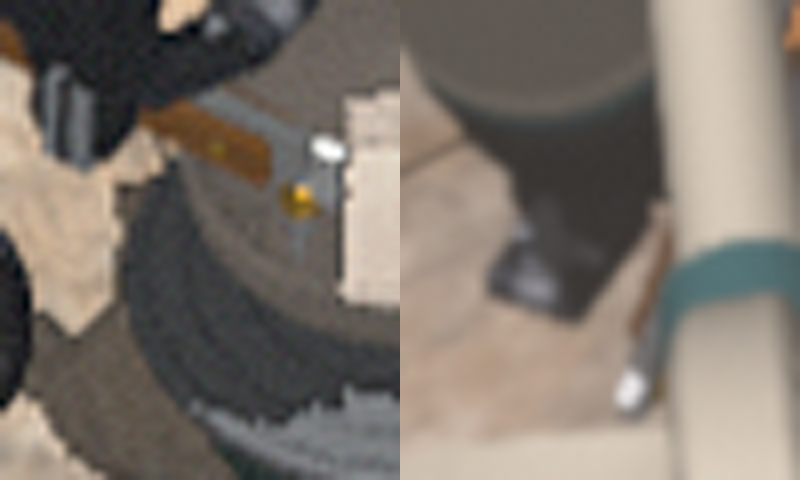

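The scene crop shows the strip end at (350.6,207.5) and the pointer tip at (348,221.3), just outside and above the near rim. In the top view the strip end is at (279,228). Now to compute the pointer's position relative to the rim.

```bash
python3 - <<'E'
from rim import *
import pickle
from plan import POST,polar
S=pickle.load(open("s5.pkl","rb"));T=pickle.load(open("t5.pkl","rb"))
S0=pickle.load(open("scene0.pkl","rb"));T0=pickle.load(open("top0.pkl","rb"))
e,g=tri(T,(279,228.1),S,(350.6,207.5)); d=e[:2]-POST; print("end",e.round(4),g.round(4),np.hypot(*d),np.degrees(np.arctan2(d[1],d[0]))%360)
bs=np.array([.3636,.1597]);bt=np.array([.3672,.1577])
# post axis in scene camera at foot & top
print("post scene top",onz(S0,(288.8,170.2),.226).round(4),"top cam",onz(T0,(305,155.6),.226).round(4))
for z in (.134,.138,.142,.146):
    t=onz(S,(347.9,221.3),z); d=t[:2]-POST
    print(z,t.round(4),"r",np.hypot(*d).round(4),"ang",(np.degrees(np.arctan2(d[1],d[0]))%360).round(2),"dist bowl(scene c)",np.hypot(*(t[:2]-bs)).round(4))
for P in (POST,onz(S0,(288.8,170.2),.226)[:2]):
  for b in (bs,bt,(bs+bt)/2):
    D=b-P; L=np.hypot(*D); print("target",np.degrees(np.arctan2(D[1],D[0]))%360-np.degrees(np.arccos((.16**2+L*L-.063**2)/(2*.16*L))))
E
```

```text
end [0.351  0.2368 0.1977] 0.0037 0.16631926367122887 176.2656972476184
post scene top [0.5119 0.2297 0.226 ] top cam [0.518  0.2261 0.226 ]
0.134 [0.3591 0.2249 0.134 ] r 0.1579 ang 180.4 dist bowl(scene c) 0.0654
0.138 [0.3577 0.228  0.138 ] r 0.1594 ang 179.28 dist bowl(scene c) 0.0686
0.142 [0.3562 0.2311 0.142 ] r 0.1609 ang 178.18 dist bowl(scene c) 0.0718
0.146 [0.3547 0.2342 0.146 ] r 0.1625 ang 177.1 dist bowl(scene c) 0.0751
target 181.30442036643424
target 182.18928478901935
target 181.73799486583
target 182.89177026329398
target 183.87346259993808
target 183.37404933993048
```

```bash
python3 - <<'E'
from rim import *
import pickle
from plan import *
S=pickle.load(open("s5.pkl","rb"));T=pickle.load(open("t5.pkl","rb"));W=pickle.load(open("w1.pkl","rb"))
T0=pickle.load(open("top0.pkl","rb"));S0=pickle.load(open("scene0.pkl","rb"))
print("w1-top0 end",tri(T0,(238.2,193.6),W,(257,264)),"w1-scene0",tri(S0,(303.2,237),W,(257,264)))
print("w1-top0 post",tri(T0,(305,155.6),W,(455,287)))
P=onz(T0,(305,155.6),.226)[:2]
for z in (.187,.191,.195):
  for q,C in (((238.2,193.6),T0),((279,228.1),T)):
    e=onz(C,q,z); d=e[:2]-P; print(z,e.round(4),np.hypot(*d).round(4),(np.degrees(np.arctan2(d[1],d[0]))%360).round(2))
# candidate wrist views: tool at (x,y,z), present orientation
s,p,M=st(); I=manip.get_image("wrist"); m=np.array(I["mount"])
for t in ((.42,.36,.26),(.47,.33,.27),(.50,.33,.30),(.36,.33,.26),(.33,.30,.26),(.30,.30,.26),(.30,.26,.26)):
    X=np.eye(4);X[:3,:3]=M;X[:3,3]=t;X=X@m;C=dict(K=np.array(I["K"]),k1=float(I["k1"]),R=X[:3,:3],c=X[:3,3])
    print(t,"tip",proj(C,[.357,.232,.142]).round(),"rim",proj(C,[.362,.221,.119]).round(),"bowl",proj(C,[.3655,.1585,.119]).round())
a=175.75
plan((*polar(a,.1,.04),.178,a+90,5))
E
```

```text
w1-top0 end (array([0.40297514, 0.35113816, 0.19104267]), np.float64(0.003726924340142073)) w1-scene0 (array([0.39946954, 0.35135188, 0.18739056]), np.float64(0.0005872369302802277))
w1-top0 post (array([0.51723817, 0.22614382, 0.22683572]), np.float64(0.000935199867071515))
0.187 [0.4049 0.3508 0.187 ] 0.1684 132.22
0.187 [0.3546 0.2391 0.187 ] 0.164 175.47
0.191 [0.404  0.3496 0.191 ] 0.1681 132.73
0.191 [0.3539 0.2384 0.191 ] 0.1646 175.72
0.195 [0.4031 0.3483 0.195 ] 0.1678 133.24
0.195 [0.3533 0.2377 0.195 ] 0.1652 175.97
(0.42, 0.36, 0.26) tip [265. 306.] rim [273. 301.] bowl [281. 340.]
(0.47, 0.33, 0.27) tip [219. 282.] rim [230. 278.] bowl [241. 319.]
(0.5, 0.33, 0.3) tip [201. 269.] rim [213. 267.] bowl [224. 305.]
(0.36, 0.33, 0.26) tip [316. 280.] rim [320. 276.] bowl [326. 318.]
(0.33, 0.3, 0.26) tip [342. 253.] rim [344. 252.] bowl [348. 296.]
(0.3, 0.3, 0.26) tip [370. 251.] rim [370. 250.] bowl [372. 294.]
(0.3, 0.26, 0.26) tip [370. 217.] rim [370. 218.] bowl [373. 266.]
t 6.18 pos [419.  253.6 174.8] yaw -93.3 F [-0.9 -0.6 -0.3] tilt [ 0.053 -0.013]
[[[0.1, -4.9, -0.8], 0.2], [[0.0, -4.9, -0.9], 0.2], [[0.0, -4.9, -0.8], 0.2], [[0.1, -5.0, -0.9], 0.2]]
```

Call:
carry_out:
  series:
    - [[0,-5,-1],0]
    - [[0,-6,-1],0]
    - [[0,-6,-1],0]
    - [[0,-6,-1],0]
    - [[0,0,-15],0]
    - [[0,0,-20],0]
    - [[0,0,-20],0]
    - [[0,0,-20],0]
    - [[0,0,-15],0]
    - [[0,0,0],0]

```text
clock: 7.02
position: [0.4148, 0.2849, 0.2712]
ee_rot: [0.006, 0.999, -0.029, 0.024]
contact_force: [0.2, -0.2, 0.2]
width: 0.0002
```

```bash
python3 - <<'E'
from plan import *
plan((.30,.20,.27,266,20))
E
```

```text
t 7.02 pos [414.8 284.9 271.2] yaw -93.3 F [ 0.2 -0.2  0.2] tilt [ 0.048 -0.013]
[[[-13.7, 11.4, -0.4], 0.1], [[-13.7, 11.5, -0.4], 0.1], [[-13.7, 11.5, -0.4], 0.1], [[-13.6, 11.5, -0.4], 0.1], [[-13.6, 11.5, -0.4], 0.1], [[-13.6, 11.5, -0.4], 0.1], [[-13.6, 11.6, -0.4], 0.1], [[-13.6, 11.6, -0.4], 0.1]]
```

Call:
carry_out:
  series:
    - [[-14,11,0],0]
    - [[-14,11,0],0]
    - [[-14,12,0],0]
    - [[-14,12,0],0]
    - [[-14,12,0],0]
    - [[-14,12,0],0]
    - [[-13,12,0],0]
    - [[-13,12,0],0]
    - [[0,0,0],0]
    - [[0,0,0],0]

```text
clock: 7.85
position: [0.2936, 0.1977, 0.2592]
ee_rot: [0.007, 0.999, -0.028, 0.021]
contact_force: [0.9, 0.1, 0.4]
width: 0.0001
```

```bash
python3 - <<'E'
from rim import *
from plan import *
import pickle
plan((.30,.20,.27,266,20))
C=cam("wrist"); pickle.dump(C,open("w6.pkl","wb"))
for n,P in (("tip",[.358,.238,.139]),("end",[.353,.239,.191]),("rimc",[.3655,.1585,.119]),("post",[.517,.226,.226])): print(n,proj(C,P).round(1))
cv2.imwrite("pics/w6.png",C["f"])
E
```

```text
t 7.85 pos [293.6 197.7 259.2] yaw -93.2 F [0.9 0.1 0.4] tilt [ 0.043 -0.014]
[[[6.7, -2.5, -10.5], 0.8]]
tip [378.5 148.9]
end [388.7 157.2]
rimc [380.  217.7]
post [625.8 170.8]
```

View pics/w6.png

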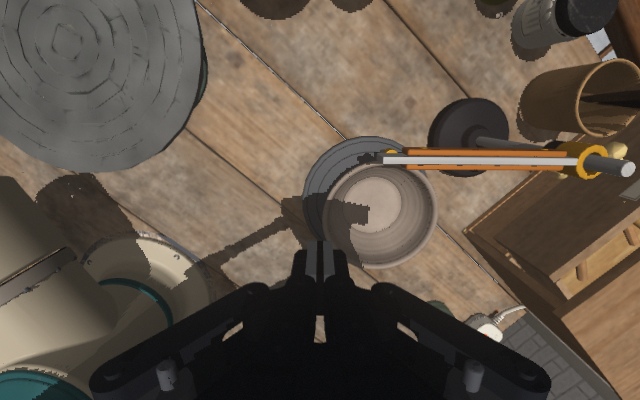

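The wrist view shows the strip from (383,159) to (580,161), the post top at (627,170) and the bowl rim centred near (380,216). The pointer is still outside the rim. I'll fit the rim and the strip line numerically in this one image.

```bash
python3 - <<'E'
from rim import *
from plan import *
import pickle
C=pickle.load(open("w6.pkl","rb"))
h=cv2.cvtColor(C["f"],cv2.COLOR_BGR2HSV)
cs=[];ys=[]
for x in range(410,570,4):
    col=h[148:176,x].astype(int); m=(col[:,1]<40)&(col[:,2]>165); r=np.where(m)[0]
    if len(r) and r.max()-r.min()<8: cs.append(x);ys.append(148+r.mean())
k=np.polyfit(cs,ys,1); print(len(cs),"line",k,"resid",np.std(np.polyval(k,cs)-ys))
b=np.array([.3655,.1585,.119])
for _ in range(4): b,r,n=rim(C,b)
print("rim",b.round(4),r.round(4),n)
P0=onz(C,(627,170),.226)[:2]; print("post by wrist",P0.round(4))
for z in (.188,.191,.195):
    A=onz(C,(400,np.polyval(k,400)),z)[:2];B=onz(C,(570,np.polyval(k,570)),z)[:2]; d=A-B
    u=d/np.linalg.norm(d); 
    for P in (P0,POST):
        off=u[0]*(P-B)[1]-u[1]*(P-B)[0]   # post's distance off strip line
        t=P0+.16*u; t2=B+u*(.16-np.dot(B-P,u))
        D=b[:2]-P; L=np.hypot(*D); tg=np.degrees(np.arctan2(D[1],D[0]))%360-np.degrees(np.arccos((.16**2+L*L-.063**2)/(2*.16*L)))
        w=t2-P
        print(z,"line ang %.2f off %.1fmm tip %s dist to bowl %.1f  ang(tip) %.2f target %.2f"%(np.degrees(np.arctan2(u[1],u[0]))%360,off*1e3,t2.round(4),np.hypot(*(t2-b[:2]))*1e3,np.degrees(np.arctan2(w[1],w[0]))%360,tg))
E
```

```text
40 line [9.18151970e-03 1.56056918e+02] resid 0.15847871111342576
rim [0.3657 0.158  0.119 ] 0.0651 75
post by wrist [0.5178 0.2265]
0.188 line ang 176.17 off -1.0mm tip [0.3581 0.2362] dist to bowl 78.6  ang(tip) 176.52 target 182.15
0.188 line ang 176.17 off -0.4mm tip [0.3573 0.2363] dist to bowl 78.7  ang(tip) 176.31 target 182.01
0.191 line ang 176.17 off -0.4mm tip [0.3582 0.2368] dist to bowl 79.1  ang(tip) 176.33 target 182.15
0.191 line ang 176.17 off 0.1mm tip [0.3574 0.2368] dist to bowl 79.3  ang(tip) 176.13 target 182.01
0.195 line ang 176.17 off 0.3mm tip [0.3582 0.2374] dist to bowl 79.8  ang(tip) 176.08 target 182.15
0.195 line ang 176.17 off 0.8mm tip [0.3574 0.2375] dist to bowl 79.9  ang(tip) 175.88 target 182.01
```

In one image, the rim fit gives a radius of 65.1 mm (66 expected) and the post is off the arm's line by about 0. The arm is at 176.2° and the target is 182.1°, so +5.9° remains. I'll go back behind the arm.

```bash
python3 - <<'E'
from plan import *
x,y=polar(176.2,.102,.055)
plan((.36,.25,.285,268,20),(x,y,.275,270,20),(x,y,.176,270,18))
E
```

```text
t 7.90 pos [293.4 197.6 259.1] yaw -93.2 F [ 0.   0.  -0.1] tilt [ 0.042 -0.015]
[[[12.9, -11.1, -4.8], -0.2], [[13.0, -11.1, -4.8], -0.2], [[13.0, -11.0, -4.8], -0.2], [[13.1, -11.0, -4.7], -0.2], [[13.1, -11.0, -4.8], -0.2], [[14.2, -10.0, 3.0], -0.5], [[14.3, -9.9, 3.0], -0.5], [[14.4, -9.7, 2.9], -0.5], [[14.5, -9.6, 3.0], -0.5], [[-0.7, -0.2, 16.5], -0.0]]
[[[-0.7, -0.3, 16.5], -0.0], [[-0.7, -0.2, 16.5], -0.0], [[-0.7, -0.3, 16.5], -0.0], [[-0.6, -0.2, 16.4], -0.0], [[-0.7, -0.3, 16.5], -0.0]]
```

Call:
carry_out:
  series:
    - [[13,-11,-5],0]
    - [[13,-11,-5],0]
    - [[13,-11,-5],0]
    - [[13,-11,-5],0]
    - [[13,-11,-5],0]
    - [[14,-10,3],-0.5]
    - [[14,-10,3],-0.5]
    - [[14,-10,3],-0.5]
    - [[14,-10,3],-0.5]
    - [[0,0,0],0]

```text
clock: 8.73
position: [0.4326, 0.2996, 0.2719]
ee_rot: [0.006, 1.0, -0.009, 0.022]
contact_force: [0.2, 0.1, 0.1]
width: 0.0004
```

```bash
python3 - <<'E'
from plan import *
x,y=polar(176.2,.102,.045)
plan((x,y,.26,268,18),(x,y,.176,268,18))
E
```

```text
t 8.73 pos [432.6 299.6 271.9] yaw -91.0 F [0.2 0.1 0.1] tilt [ 0.043 -0.012]
[[[-7.3, 11.0, 5.8], 0.5], [[-7.1, 11.1, 5.7], 0.5], [[-0.7, -0.2, 16.8], 0.0], [[-0.7, -0.2, 16.8], 0.0], [[-0.8, -0.2, 16.8], 0.0], [[-0.7, -0.1, 16.8], 0.0], [[-0.8, -0.2, 16.7], 0.0]]
```

Call:
carry_out:
  series:
    - [[-7,9,6],0]
    - [[-7,9,6],0]
    - [[-1,0,17],0]
    - [[-1,0,17],0]
    - [[-1,0,17],0]
    - [[-1,0,17],0]
    - [[-1,0,15],0]
    - [[0,0,0],0]

```text
clock: 9.4
position: [0.4198, 0.2842, 0.1693]
ee_rot: [0.006, 1.0, -0.008, 0.02]
contact_force: [-1.1, 0.3, 0.4]
width: 0.0
```

```bash
python3 - <<'E'
from plan import *
plan((.4185,.256,.175,268,4),(.417,.2475,.175,271.5,2))
E
```

```text
t 9.40 pos [419.8 284.2 169.3] yaw -91.0 F [-1.1  0.3  0.4] tilt [ 0.04  -0.013]
[[[-0.1, 3.5, -0.7], 0.1], [[-0.1, 3.5, -0.7], 0.1], [[-0.1, 3.5, -0.7], 0.1], [[-0.0, 3.6, -0.7], 0.1], [[-0.0, 3.5, -0.7], 0.1], [[-0.0, 3.6, -0.6], 0.1], [[-0.1, 3.5, -0.7], 0.1], [[-0.0, 3.6, -0.6], 0.1], [[-0.2, 1.7, 0.0], -0.7], [[-0.3, 1.7, 0.0], -0.7]]
[[[-0.3, 1.7, 0.0], -0.7], [[-0.3, 1.7, 0.0], -0.7], [[-0.4, 1.7, 0.0], -0.7]]
```

Call:
carry_out:
  series:
    - [[0,3.5,-0.7],0]
    - [[0,3.5,-0.7],0]
    - [[0,3.5,-0.7],0]
    - [[0,3.5,-0.7],0]
    - [[0,3.5,-0.7],0]
    - [[0,3.5,-0.7],0]
    - [[0,3.5,-0.7],0]
    - [[0,3.5,-0.7],0]
    - [[-0.3,1.7,0],-0.7]
    - [[-0.3,1.7,0],-0.7]

```text
clock: 10.23
position: [0.4211, 0.2513, 0.1802]
ee_rot: [0.005, 1.0, 0.005, 0.024]
contact_force: [-0.7, 1.7, -0.1]
width: 0.0001
```

```bash
python3 - <<'E'
from plan import *
s,p,M=st(); d=p[:2]-POST; a=np.degrees(np.arctan2(d[1],d[0]))%360+np.degrees(np.arctan(.2)); print("arm ang est (aim 181.7)",np.hypot(*d),a)
plan((.4164,.243,.175,272.5,2))
E
```

```text
arm ang est (aim 181.7) 0.09920703347291797 176.50769072349095
t 10.23 pos [421.1 251.3 180.2] yaw -89.5 F [-0.7  1.7 -0.1] tilt [ 0.047 -0.009]
[[[-0.8, 1.4, 0.8], -0.3], [[-0.8, 1.4, 0.9], -0.3], [[-0.9, 1.4, 0.8], -0.3], [[-0.9, 1.3, 0.9], -0.3], [[-0.9, 1.3, 0.8], -0.3], [[-0.8, 1.4, 0.9], -0.3]]
```

```bash
cat > aim.py <<'E'
from plan import *
import sys
plan((*polar(float(sys.argv[1]),.1,.0207),.176,272.5,2))
s,p,M=st(); d=p[:2]-POST; r=np.hypot(*d); print("arm est",r.round(4),np.degrees(np.arctan2(d[1],d[0])+np.arcsin(.0207/r))%360)
E
python3 aim.py 182.1
```

```text
t 10.23 pos [421.1 251.3 180.2] yaw -89.5 F [-0.7  1.7 -0.1] tilt [ 0.047 -0.009]
[[[-0.8, 1.4, 0.7], -0.3], [[-0.9, 1.4, 0.7], -0.3], [[-0.9, 1.4, 0.7], -0.3], [[-0.8, 1.3, 0.7], -0.3], [[-0.9, 1.3, 0.6], -0.3], [[-0.9, 1.4, 0.7], -0.3]]
arm est 0.0992 177.24127597237955
```

Call:
carry_out:
  series:
    - [[-0.8,1.4,0.7],-0.3]
    - [[-0.8,1.4,0.7],-0.3]
    - [[-0.8,1.4,0.7],-0.3]
    - [[-0.8,1.4,0.7],-0.3]
    - [[-0.8,1.4,0.7],-0.3]
    - [[0,0,0],0]

```text
clock: 10.73
position: [0.418, 0.2446, 0.1769]
ee_rot: [0.004, 0.999, 0.019, 0.025]
contact_force: [-0.4, -0.1, 0.7]
width: -0.0003
```

```bash
python3 aim.py 182.1
```

```text
t 10.73 pos [418.  244.6 176.9] yaw -87.8 F [-0.4 -0.1  0.7] tilt [ 0.05  -0.006]
[[[-0.9, 0.8, 0.4], -0.1], [[-0.9, 0.7, 0.5], -0.1]]
arm est 0.1007 181.19703532366523
```

Call:
carry_out:
  series:
    - [[-0.5,0.8,0],0]
    - [[-0.5,0.8,0],0]
    - [[0,0,0],0]

```text
clock: 10.98
position: [0.4172, 0.2429, 0.1767]
ee_rot: [0.004, 0.999, 0.02, 0.025]
contact_force: [-0.3, 1.6, 0.5]
width: -0.0001
```

```bash
python3 aim.py 182.1
```

```text
t 10.98 pos [417.2 242.9 176.7] yaw -87.8 F [-0.3  1.6  0.5] tilt [ 0.05  -0.006]
[[[-0.9, -0.1, 0.7], -0.3]]
arm est 0.1013 182.18043744977254
```

Call:
carry_out:
  series:
    - [[0,-5,0],0]
    - [[0,-7,0],0]
    - [[0,-8,0],0]
    - [[0,-8,0],0]
    - [[0,0,-15],0]
    - [[0,0,-20],0]
    - [[0,0,-20],0]
    - [[0,0,-20],0]
    - [[0,0,-20],0]
    - [[0,0,0],0]

```text
clock: 11.82
position: [0.4081, 0.2778, 0.2719]
ee_rot: [0.006, 1.0, 0.021, 0.02]
contact_force: [0.2, 0.7, 1.6]
width: -0.0003
```

Call:
carry_out:
  series:
    - [[-14,11,0],0]
    - [[-14,11,0],0]
    - [[-14,12,0],0]
    - [[-14,12,0],0]
    - [[-14,12,0],0]
    - [[-14,12,0],0]
    - [[-13,12,0],0]
    - [[-13,12,0],0]
    - [[0,0,0],0]
    - [[0,0,0],0]

```text
clock: 12.65
position: [0.2958, 0.1801, 0.2613]
ee_rot: [0.007, 1.0, 0.025, 0.016]
contact_force: [-0.2, -0.3, -0.5]
width: 0.0002
```

```bash
cat > meas.py <<'E'
from rim import *
from plan import *
import pickle,sys
def meas(C,ztop,a0):
    """strip's midline from pixels near the line at a0 deg; rim fit; all in this picture"""
    u0=np.array([np.cos(np.radians(a0)),np.sin(np.radians(a0))]); h=cv2.cvtColor(C["f"],cv2.COLOR_BGR2HSV); pts=[]
    for r in np.arange(.04,.15,.002):
        c=POST+r*u0; o=np.arange(-.012,.0121,.0005); P=np.c_[c+np.outer(o,[-u0[1],u0[0]]),np.full(len(o),ztop)]
        uv=np.array([proj(C,q) for q in P]).astype(np.float32)
        g=cv2.remap(h,uv[None,:,0],uv[None,:,1],cv2.INTER_LINEAR)[0].astype(int)
        m=(g[:,1]<45)&(g[:,2]>150)
        if 3<m.sum()<20: pts.append(P[m].mean(0)[:2])
    pts=np.array(pts); vx,vy,x0,y0=cv2.fitLine(pts.astype(np.float32),cv2.DIST_HUBER,0,1e-4,1e-4).ravel()
    u=np.array([vx,vy]); u*=np.sign(u@u0); B=np.array([x0,y0])
    tip=B+u*(.16-(B-POST)@u); off=u[0]*(POST-B)[1]-u[1]*(POST-B)[0]
    b=np.array([.3657,.158,.119])
    for _ in range(4): b,r,n=rim(C,b)
    print("n",len(pts),"line ang %.2f post off %.1f mm tip %s | rim c %s r %.1f n %d | tip to rim centre %.1f mm (want 63)"%(np.degrees(np.arctan2(u[1],u[0]))%360,off*1e3,tip.round(4),b[:2].round(4),r*1e3,n,np.hypot(*(tip-b[:2]))*1e3))
E
python3 - <<'E'
from meas import *
meas(pickle.load(open("w6.pkl","rb")),.191,176.2)
plan((.3,.2,.27,272,20))
C=cam("wrist"); pickle.dump(C,open("w7.pkl","wb")); cv2.imwrite("pics/w7.png",cv2.resize(C["f"][100:300,300:640],None,fx=2.3,fy=2.3,interpolation=cv2.INTER_CUBIC))
for z in (.189,.191,.193): meas(C,z,182.2)
E
```

```text
n 55 line ang 176.20 post off 0.0 mm tip [0.3574 0.2366] | rim c [0.3658 0.1581] r 65.1 n 75 | tip to rim centre 79.0 mm (want 63)
t 12.65 pos [295.8 180.1 261.3] yaw -87.2 F [-0.2 -0.3 -0.5] tilt [ 0.033 -0.013]
[[[2.7, -9.8, -4.4], 0.4], [[2.7, -9.8, -4.5], 0.4]]
n 55 line ang 182.20 post off -0.5 mm tip [0.3571 0.2194] | rim c [0.3658 0.1579] r 65.0 n 89 | tip to rim centre 62.1 mm (want 63)
n 55 line ang 182.20 post off 0.0 mm tip [0.3571 0.2199] | rim c [0.3658 0.1579] r 65.0 n 89 | tip to rim centre 62.6 mm (want 63)
n 55 line ang 182.20 post off 0.5 mm tip [0.3571 0.2204] | rim c [0.3658 0.1579] r 65.0 n 89 | tip to rim centre 63.1 mm (want 63)
```

The swing is set: the strip is at 182.2° and passes through the post, with the tip 62.6 to 63.1 mm from the rim centre (63 wanted). Next I'll go above the press point.

```bash
python3 - <<'E'
from plan import *
plan((.4171,.2222,.262,272.3,20))
E
```

```text
t 12.70 pos [295.5 180.1 261.1] yaw -87.1 F [-0.6 -0.4  0.1] tilt [ 0.032 -0.014]
[[[17.6, -5.1, 0.4], 0.1], [[17.6, -5.2, 0.3], 0.1], [[17.6, -5.2, 0.4], 0.1], [[17.6, -5.2, 0.3], 0.1], [[17.6, -5.3, 0.4], 0.1], [[17.7, -5.3, 0.3], 0.1], [[17.6, -5.3, 0.4], 0.1]]
```

Call:
carry_out:
  series:
    - [[17.5,-5,0],0]
    - [[17.5,-5,0],0]
    - [[17.5,-5,0],0]
    - [[17.5,-5,0],0]
    - [[17.5,-6,0],0]
    - [[17.5,-6,0],0]
    - [[17.5,-6,0],0]
    - [[0,0,0],0]

```text
clock: 13.37
position: [0.4268, 0.2333, 0.2608]
ee_rot: [0.006, 0.999, 0.027, 0.016]
contact_force: [0.9, 0.6, 0.5]
width: 0.0002
```

```bash
python3 - <<'E'
from plan import *
plan((.4171,.2222,.235,272.3,10),(.4171,.2222,.205,272.3,8))
E
```

```text
t 13.37 pos [426.8 233.3 260.8] yaw -86.9 F [0.9 0.6 0.5] tilt [ 0.033 -0.011]
[[[-3.7, 3.4, 8.5], 0.3], [[-3.7, 3.4, 8.6], 0.3], [[-3.6, 3.5, 8.5], 0.3], [[-0.2, -0.1, 7.5], -0.0], [[-0.3, -0.1, 7.5], -0.0], [[-0.2, -0.1, 7.5], -0.0], [[-0.3, -0.1, 7.5], -0.0]]
```

Call:
carry_out:
  series:
    - [[-3.7,3.4,8.5],0]
    - [[-3.7,3.4,8.5],0]
    - [[-3.7,3.4,8.5],0]
    - [[0,0,7.5],0]
    - [[0,0,7.5],0]
    - [[0,0,7.5],0]
    - [[0,0,0],0]

```text
clock: 13.95
position: [0.4174, 0.2236, 0.2059]
ee_rot: [0.006, 0.999, 0.028, 0.014]
contact_force: [-0.3, 0.6, -0.1]
width: -0.0001
```

```bash
python3 - <<'E'
from plan import *
plan((.4171,.2222,.200,272.3,2))
E
```

```text
t 13.95 pos [417.4 223.6 205.9] yaw -86.8 F [-0.3  0.6 -0.1] tilt [ 0.028 -0.012]
[[[-0.1, 0.3, 1.5], 0.2], [[-0.1, 0.3, 1.5], 0.2], [[-0.1, 0.3, 1.5], 0.2], [[-0.2, 0.4, 1.4], 0.2]]
```

Call:
carry_out:
  series:
    - [[0,0.3,1.5],0]
    - [[0,0.3,1.5],0]
    - [[0,0.3,1.5],0]
    - [[0,0.3,1.5],0]
    - [[0,0,1.5],0]
    - [[0,0,0],0]

```text
clock: 14.45
position: [0.4183, 0.2224, 0.1987]
ee_rot: [0.006, 0.999, 0.028, 0.015]
contact_force: [-1.1, -0.6, -0.6]
width: -0.0002
```

Call:
carry_out:
  series:
    - [[0,0,1.5],0]
    - [[0,0,1.5],0]
    - [[0,0,1.5],0]

```text
clock: 14.7
position: [0.4187, 0.2226, 0.1955]
ee_rot: [0.006, 0.999, 0.028, 0.016]
contact_force: [-2.1, -0.9, 5.0]
width: -0.0
```

Call:
carry_out:
  series:
    - [[0,0,1.5],0]
    - [[0,0,1.5],0]

```text
clock: 14.87
position: [0.4186, 0.2226, 0.193]
ee_rot: [0.005, 0.999, 0.028, 0.016]
contact_force: [-1.0, 0.0, 4.0]
width: -0.0
```

```bash
python3 - <<'E'
from plan import *
plan((.4171,.2222,.1765,272.3,2))
E
```

```text
t 14.87 pos [418.6 222.6 193. ] yaw -86.8 F [-1.  0.  4.] tilt [ 0.032 -0.01 ]
[[[-0.2, 0.0, 1.8], 0.1], [[-0.2, 0.0, 1.8], 0.1], [[-0.2, 0.0, 1.8], 0.1], [[-0.2, 0.0, 1.8], 0.1], [[-0.3, 0.0, 1.9], 0.1], [[-0.2, 0.0, 1.8], 0.1], [[-0.3, 0.0, 1.9], 0.1], [[-0.2, 0.1, 1.8], 0.1], [[-0.3, 0.0, 1.9], 0.1]]
```

Contact began between z = 0.1985 and 0.1955 at 4 to 5 N, as specified. I'll press on towards 0.1765.

Call:
carry_out:
  series:
    - [[-0.2,0,1.8],0]
    - [[-0.2,0,1.8],0]
    - [[-0.2,0,1.8],0]
    - [[-0.2,0,1.8],0]
    - [[-0.2,0,1.8],0]

```text
clock: 15.28
position: [0.4186, 0.2226, 0.1838]
ee_rot: [0.005, 0.999, 0.028, 0.017]
contact_force: [-1.3, -1.1, 4.7]
width: 0.0001
```

```bash
python3 - <<'E'
from plan import *
plan((.4175,.2222,.1768,272.3,2))
E
```

```text
t 15.28 pos [418.6 222.6 183.8] yaw -86.8 F [-1.3 -1.1  4.7] tilt [ 0.034 -0.01 ]
[[[-0.3, 0.1, 1.7], 0.2], [[-0.4, 0.0, 1.8], 0.2], [[-0.3, 0.1, 1.7], 0.2], [[-0.4, 0.0, 1.8], 0.2]]
```

Call:
carry_out:
  series:
    - [[-0.2,0,1.7],0]
    - [[-0.2,0,1.7],0]
    - [[-0.2,0,1.4],0]
    - [[0,0,0],0]

```text
clock: 15.62
position: [0.4186, 0.2226, 0.1781]
ee_rot: [0.005, 0.999, 0.028, 0.017]
contact_force: [-0.8, -0.2, 4.4]
width: 0.0001
```

```bash
python3 - <<'E'
from plan import *
plan((.4185,.2225,.1768,272.3,2))
E
```

```text
t 15.62 pos [418.6 222.6 178.1] yaw -86.8 F [-0.8 -0.2  4.4] tilt [ 0.035 -0.009]
[[[-0.2, 0.1, 1.3], 0.9]]
```

Call:
carry_out:
  series:
    - [[0,0,1.3],0]
    - [[0,0,0],0]

```text
clock: 15.78
position: [0.4186, 0.2226, 0.1766]
ee_rot: [0.005, 0.999, 0.028, 0.017]
contact_force: [-0.2, 0.5, 2.4]
width: 0.0001
```

Call:
carry_out:
  series:
    - [[0,0,-3],0]
    - [[0,0,-10],0]
    - [[0,0,-20],0]
    - [[0,0,-20],0]
    - [[0,0,-20],0]
    - [[-8,5,-15],0]
    - [[-17,6,0],0]
    - [[-17,6,0],0]
    - [[-17,6,0],0]
    - [[-17,6,0],0]

```text
clock: 16.62
position: [0.3424, 0.1906, 0.2685]
ee_rot: [0.005, 0.999, 0.028, 0.018]
contact_force: [-0.0, 0.5, 1.3]
width: -0.0
```

Call:
carry_out:
  series:
    - [[-17,6,0],0]
    - [[-17,6,0],0]
    - [[-10,5,0],0]
    - [[0,0,0],0]

```text
clock: 16.95
position: [0.2942, 0.1692, 0.2687]
ee_rot: [0.005, 0.999, 0.028, 0.018]
contact_force: [0.6, 0.0, -0.1]
width: 0.0002
```

```bash
python3 - <<'E'
from meas import *
plan((.3,.18,.26,272,20))
C=cam("wrist"); pickle.dump(C,open("w8.pkl","wb"))
for z in (.174,.176,.178): meas(C,z,182.2)
W=cv2.resize(C["f"][120:220,340:440],None,fx=4,fy=4,interpolation=cv2.INTER_CUBIC)
S=cam("scene"); pickle.dump(S,open("s8.pkl","wb"))
b=cv2.resize(S["f"][180:260,320:400],None,fx=5,fy=5,interpolation=cv2.INTER_CUBIC)
cv2.imwrite("pics/z8.png",np.hstack([W,b]))
print("scene pred tip",proj(S,[.357,.2199,.124]).round(1),"rim below",proj(S,[.357,.2199,.119]).round(1))
E
```

```text
t 16.95 pos [294.2 169.2 268.7] yaw -86.8 F [ 0.6  0.  -0.1] tilt [ 0.037 -0.008]
[[[6.1, -10.5, 8.8], 1.2]]
n 55 line ang 181.97 post off 0.8 mm tip [0.3571 0.2213] | rim c [0.3658 0.1577] r 64.9 n 86 | tip to rim centre 64.2 mm (want 63)
n 55 line ang 181.91 post off 1.0 mm tip [0.3571 0.2217] | rim c [0.3658 0.1577] r 64.9 n 86 | tip to rim centre 64.6 mm (want 63)
n 55 line ang 182.09 post off 1.5 mm tip [0.3571 0.2217] | rim c [0.3658 0.1577] r 64.9 n 86 | tip to rim centre 64.6 mm (want 63)
scene pred tip [349.6 223. ] rim below [349.5 224.4]
```

View pics/z8.png

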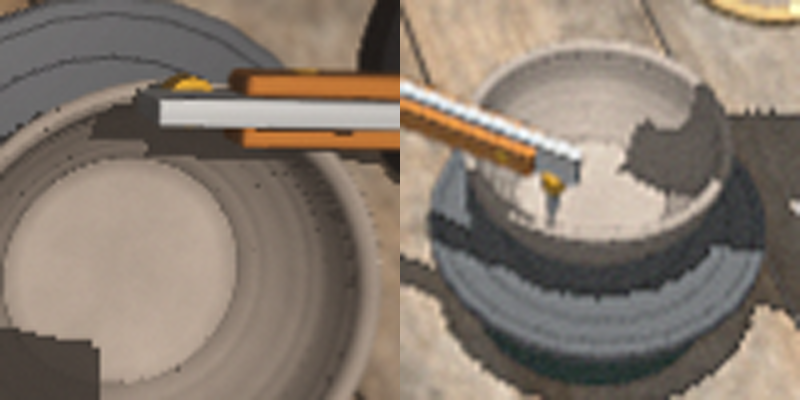

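The wrist crop shows the strip end over the near rim. In the scene crop the tip is at (553,224), i.e. pixel (350.6,224.8), just above the near rim band with a thin gap and no contact. The wrist camera seems about 4 mm off in height, so I'll check the radial position independently per camera.

```bash
python3 - <<'E'
from meas import *
from plan import *
for n in ("w7","w8"):
  for dz in (0,.0022,.0044):
    C=pickle.load(open(n+".pkl","rb")); C["c"]=C["c"]+[0,0,dz]
    print(n,dz,end=" "); meas(C,.1955 if n=="w7" else .176,182.1)
S=pickle.load(open("s8.pkl","rb"))
b=np.array([.3636,.1597,.119])
for _ in range(3): b,r,k=rim(S,b)
print("scene rim",b,r,k)
for q in ((350.6,224.8),(350.6,225.3)):
  for z in (.122,.124,.126):
    t=onz(S,q,z); print(q,z,t.round(4),np.hypot(*(t-b)[:2]).round(4))
T=cam("top"); pickle.dump(T,open("t8.pkl","wb")); print("top pred end",proj(T,[.353,.2195,.176]))
cv2.imwrite("pics/t8.png",cv2.resize(T["f"][140:290,230:370],None,fx=4,fy=4,interpolation=cv2.INTER_CUBIC))
E
```

```text
w7 0 n 55 line ang 182.09 post off 0.7 mm tip [0.3571 0.2209] | rim c [0.3658 0.1579] r 65.0 n 89 | tip to rim centre 63.6 mm (want 63)
w7 0.0022 n 55 line ang 182.08 post off 0.2 mm tip [0.3571 0.2204] | rim c [0.3665 0.1571] r 65.5 n 90 | tip to rim centre 64.0 mm (want 63)
w7 0.0044 n 55 line ang 182.12 post off 0.0 mm tip [0.3571 0.2201] | rim c [0.367  0.1563] r 66.0 n 89 | tip to rim centre 64.6 mm (want 63)
w8 0 n 55 line ang 182.08 post off 1.2 mm tip [0.3571 0.2214] | rim c [0.3658 0.1577] r 64.9 n 86 | tip to rim centre 64.3 mm (want 63)
w8 0.0022 n 55 line ang 182.06 post off 0.9 mm tip [0.3571 0.2212] | rim c [0.3664 0.157 ] r 65.4 n 85 | tip to rim centre 64.9 mm (want 63)
w8 0.0044 n 55 line ang 182.08 post off 0.7 mm tip [0.3571 0.2209] | rim c [0.367  0.1563] r 65.9 n 86 | tip to rim centre 65.3 mm (want 63)
scene rim [0.36300504 0.15934923 0.119     ] 0.06544736493172326 73
(350.6, 224.8) 0.122 [0.3531 0.2218 0.122 ] 0.0633
(350.6, 224.8) 0.124 [0.3524 0.2234 0.124 ] 0.0649
(350.6, 224.8) 0.126 [0.3517 0.2249 0.126 ] 0.0665
(350.6, 225.3) 0.122 [0.3524 0.2232 0.122 ] 0.0647
(350.6, 225.3) 0.124 [0.3517 0.2247 0.124 ] 0.0663
(350.6, 225.3) 0.126 [0.351  0.2262 0.126 ] 0.068
top pred end [287.78690554 232.10669846]
```

View pics/t8.png

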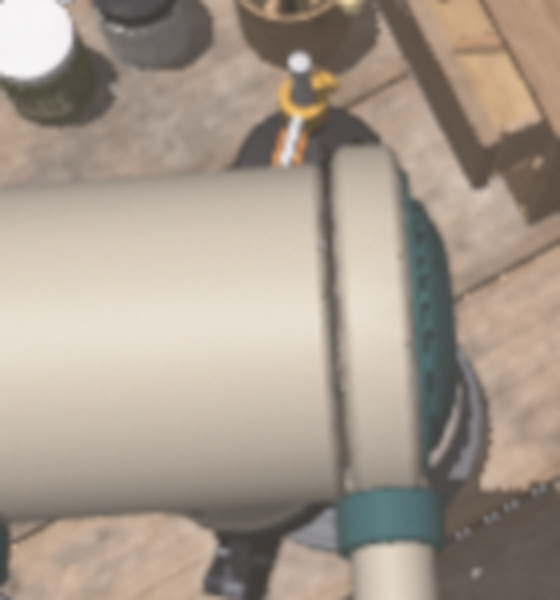

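The robot hides the arm in the top view. The post top at (304.75,155.5) is unchanged, so the foot hasn't moved. I'll move the arm clear and measure from the top camera too.

Call:
carry_out:
  series:
    - [[0,30,-10],0]
    - [[0,35,-5],0]
    - [[0,35,0],0]
    - [[0,35,0],0]
    - [[0,35,0],0]
    - [[0,35,0],0]
    - [[0,35,0],0]
    - [[0,35,0],0]
    - [[0,35,0],0]
    - [[0,35,0],0]

```text
clock: 17.93
position: [0.3318, -0.185, 0.2899]
ee_rot: [0.003, 0.999, 0.037, 0.026]
contact_force: [1.7, 0.6, -0.0]
width: -0.0003
```

```bash
python3 - <<'E'
from meas import *
import meas as mm
plan((.417,.275,.275,272,20))
C=cam("top"); pickle.dump(C,open("t9.pkl","wb"))
P=onz(C,(304.9,155.6),.226)[:2]; mm.POST=P; print(P.round(4))
for z in (.174,.176,.178): meas(C,z,182.1)
S=cam("scene"); pickle.dump(S,open("s9.pkl","wb")); P=onz(S,(288.8,170.2),.226)[:2]; mm.POST=P; print(P.round(4))
for z in (.172,.176,.18): meas(S,z,182.1)
E
```

```text
t 17.93 pos [ 331.8 -185.   289.9] yaw -85.8 F [ 1.7  0.6 -0. ] tilt [ 0.052 -0.005]
[[[4.9, -18.9, 0.7], 0.1], [[4.9, -18.9, 0.7], 0.1], [[4.9, -18.9, 0.7], 0.1], [[4.8, -18.9, 0.7], 0.1], [[4.8, -18.9, 0.7], 0.1], [[4.8, -18.9, 0.7], 0.1], [[4.7, -18.9, 0.7], 0.1], [[4.7, -18.9, 0.7], 0.1], [[4.7, -18.9, 0.7], 0.1], [[4.6, -18.9, 0.7], 0.1]]
[[[4.6, -18.9, 0.7], 0.1], [[4.6, -19.0, 0.7], 0.1], [[4.5, -19.0, 0.7], 0.1], [[4.5, -19.0, 0.7], 0.1], [[4.5, -19.0, 0.7], 0.1], [[4.4, -19.0, 0.7], 0.1], [[4.4, -19.0, 0.7], 0.1], [[4.4, -19.0, 0.7], 0.1], [[4.3, -19.0, 0.7], 0.1], [[4.3, -19.0, 0.7], 0.1]]
[[[4.2, -19.0, 0.8], 0.1], [[4.2, -19.0, 0.7], 0.1], [[4.2, -19.0, 0.8], 0.1], [[4.2, -19.0, 0.7], 0.1]]
[0.518  0.2263]
n 55 line ang 182.29 post off 1.5 mm tip [0.358  0.2214] | rim c [0.3671 0.1574] r 65.4 n 92 | tip to rim centre 64.6 mm (want 63)
n 55 line ang 181.78 post off 0.6 mm tip [0.358 0.222] | rim c [0.3671 0.1574] r 65.4 n 92 | tip to rim centre 65.2 mm (want 63)
n 55 line ang 181.75 post off 0.3 mm tip [0.358  0.2217] | rim c [0.3671 0.1574] r 65.4 n 92 | tip to rim centre 64.9 mm (want 63)
[0.5119 0.2297]
n 53 line ang 182.31 post off -4.8 mm tip [0.3522 0.2185] | rim c [0.3632 0.1597] r 65.3 n 84 | tip to rim centre 59.9 mm (want 63)
n 50 line ang 182.29 post off -1.5 mm tip [0.3521 0.2219] | rim c [0.3632 0.1597] r 65.3 n 84 | tip to rim centre 63.2 mm (want 63)
n 42 line ang 182.26 post off 1.9 mm tip [0.352  0.2253] | rim c [0.3632 0.1597] r 65.3 n 84 | tip to rim centre 66.6 mm (want 63)
```

The top and wrist cameras agree: the tip stands about 64.8 mm from the rim centre, roughly 1.6 mm outside the wall's middle, and the height is fine. There is time for a small corrective push of about 0.6°, so I'll go back behind the arm.

Call:
carry_out:
  series:
    - [[5,-30,0],0]
    - [[6,-35,0],0]
    - [[6,-35,0],0]
    - [[6,-35,0],0]
    - [[6,-35,0],0]
    - [[6,-35,0],0]
    - [[6,-35,0],0]
    - [[6,-35,0],0]
    - [[6,-35,0],0]
    - [[6,-35,0],0]

```text
clock: 18.87
position: [0.3813, 0.1666, 0.2877]
ee_rot: [0.005, 0.999, 0.024, 0.026]
contact_force: [1.4, -0.4, -0.2]
width: -0.0001
```

Call:
carry_out:
  series:
    - [[5,-30,0],0]
    - [[5,-30,0],0]
    - [[5,-25,0],0]
    - [[5,-15,0],0]
    - [[0,0,0],0]

```text
clock: 19.28
position: [0.3969, 0.2858, 0.2861]
ee_rot: [0.002, 0.999, 0.031, 0.026]
contact_force: [0.8, 0.5, 0.4]
width: -0.0003
```

```bash
python3 - <<'E'
from plan import *
plan((.417,.282,.26,272.4,18),(.417,.282,.164,272.4,16))
E
```

```text
t 19.28 pos [396.9 285.8 286.1] yaw -86.5 F [0.8 0.5 0.4] tilt [ 0.051 -0.003]
[[[9.2, 2.4, 13.6], 0.5], [[9.3, 2.4, 13.5], 0.5], [[-0.7, -0.1, 13.7], 0.0], [[-0.7, -0.1, 13.7], 0.0], [[-0.7, -0.1, 13.7], 0.0], [[-0.7, -0.0, 13.7], 0.0], [[-0.7, -0.1, 13.7], 0.0], [[-0.7, -0.0, 13.7], 0.0], [[-0.7, -0.1, 13.7], 0.0]]
```

Call:
carry_out:
  series:
    - [[9,1,13],0.5]
    - [[9,1,13],0.5]
    - [[-0.7,0,13.5],0]
    - [[-0.7,0,13.5],0]
    - [[-0.7,0,13.5],0]
    - [[-0.7,0,13.5],0]
    - [[-0.7,0,13.5],0]
    - [[-0.7,0,13],0]
    - [[-0.7,0,9],0]
    - [[0,0,0],0]

```text
clock: 20.12
position: [0.4167, 0.2866, 0.1646]
ee_rot: [0.004, 0.999, 0.024, 0.024]
contact_force: [-0.2, -0.5, 0.9]
width: 0.0001
```

```bash
python3 - <<'E'
from plan import *
plan((*polar(182,.1,.0245),.164,272.4,4))
E
```

```text
t 20.12 pos [416.7 286.6 164.6] yaw -87.2 F [-0.2 -0.5  0.9] tilt [ 0.048 -0.006]
[[[-0.2, 4.0, 0.1], 0.0], [[-0.3, 3.9, 0.1], 0.0], [[-0.2, 4.0, 0.1], 0.0], [[-0.3, 3.9, 0.1], 0.0], [[-0.2, 4.0, 0.1], 0.0], [[-0.3, 3.9, 0.1], 0.0], [[-0.2, 4.0, 0.0], 0.0], [[-0.3, 3.9, 0.1], 0.0], [[-0.2, 4.0, 0.0], 0.0], [[-0.3, 3.9, 0.1], 0.0]]
```

Call:
carry_out:
  series:
    - [[-0.2,4,0],0]
    - [[-0.2,4,0],0]
    - [[-0.2,4,0],0]
    - [[-0.2,4,0],0]
    - [[-0.2,4,0],0]
    - [[-0.2,4,0],0]
    - [[-0.2,4,0],0]
    - [[-0.2,4,0],0]
    - [[-0.2,2,0],0]
    - [[0,0,0],0]

```text
clock: 20.95
position: [0.4186, 0.2488, 0.1685]
ee_rot: [0.003, 0.999, 0.024, 0.027]
contact_force: [0.2, -0.3, -0.1]
width: -0.0001
```

```bash
python3 aim.py 182.5
```

```text
t 20.95 pos [418.6 248.8 168.5] yaw -87.3 F [ 0.2 -0.3 -0.1] tilt [ 0.054 -0.004]
[[[-0.4, 1.1, -1.3], 0.0], [[-0.4, 1.1, -1.3], 0.0], [[-0.4, 1.1, -1.3], 0.0], [[-0.4, 1.1, -1.2], 0.0], [[-0.4, 1.0, -1.3], 0.0], [[-0.3, 1.1, -1.2], 0.0]]
arm est 0.101 178.7541436146142
```

Call:
carry_out:
  series:
    - [[-0.3,0,3.5],0]
    - [[-0.3,0,3.5],0]
    - [[0,1,0.3],0]
    - [[0,1,0.3],0]
    - [[0,1,0.3],0]
    - [[0,1,0.3],0]
    - [[0,0,0],0]

```text
clock: 21.53
position: [0.4184, 0.2448, 0.1588]
ee_rot: [0.003, 0.999, 0.024, 0.026]
contact_force: [-0.3, -0.3, -0.3]
width: -0.0001
```

```bash
python3 aim.py 182.5
```

```text
t 21.53 pos [418.4 244.8 158.8] yaw -87.2 F [-0.3 -0.3 -0.3] tilt [ 0.053 -0.004]
[[[-0.2, 0.3, -1.9], 0.0], [[-0.2, 0.3, -1.9], 0.0], [[-0.1, 0.3, -1.9], 0.0], [[-0.2, 0.3, -1.9], 0.0], [[-0.1, 0.3, -1.9], 0.0], [[-0.2, 0.2, -1.9], 0.0], [[-0.1, 0.3, -1.9], 0.0], [[-0.2, 0.2, -2.0], 0.0], [[-0.1, 0.3, -1.9], 0.0]]
arm est 0.1004 181.11470735746434
```

Call:
carry_out:
  series:
    - [[0,0.8,0],0]
    - [[0,0.8,0],0]
    - [[0,0.6,0],0]
    - [[0,0,0],0]

```text
clock: 21.87
position: [0.4186, 0.2429, 0.1589]
ee_rot: [0.002, 0.999, 0.024, 0.026]
contact_force: [-0.4, 0.3, 0.7]
width: 0.0001
```

```bash
python3 aim.py 182.5
```

```text
t 21.87 pos [418.6 242.9 158.9] yaw -87.2 F [-0.4  0.3  0.7] tilt [ 0.053 -0.003]
[[[-0.2, 0.1, -1.9], 0.0], [[-0.2, 0.1, -1.9], 0.0], [[-0.2, 0.0, -1.9], 0.0], [[-0.2, 0.1, -1.9], 0.0], [[-0.1, 0.0, -1.9], 0.0], [[-0.2, 0.1, -1.9], 0.0], [[-0.1, 0.0, -1.9], 0.0], [[-0.2, 0.1, -1.9], 0.0], [[-0.1, 0.0, -2.0], 0.0]]
arm est 0.0998 182.2377008944618
```

Call:
carry_out:
  series:
    - [[0,0.6,0],0]
    - [[0,0,0],0]

```text
clock: 22.03
position: [0.4186, 0.2425, 0.159]
ee_rot: [0.002, 0.999, 0.024, 0.026]
contact_force: [-0.7, 0.3, -0.4]
width: -0.0002
```

```bash
python3 aim.py 182.5 | tail -1
```

```text
arm est 0.0998 182.45180493104687
```

Call:
carry_out:
  series:
    - [[0,-4,0],0]
    - [[0,-8,0],0]
    - [[0,-10,0],0]
    - [[0,-10,0],0]
    - [[0,0,-15],0]
    - [[0,0,-25],0]
    - [[0,0,-25],0]
    - [[0,0,-25],0]
    - [[0,0,-25],0]
    - [[0,0,-10],0]

```text
clock: 22.87
position: [0.4077, 0.2832, 0.285]
ee_rot: [0.003, 0.999, 0.026, 0.022]
contact_force: [-1.1, 0.1, 0.8]
width: -0.0001
```

Call:
carry_out:
  series:
    - [[-15,12,0],0]
    - [[-14,13,0],0]
    - [[-14,13,0],0]
    - [[-14,13,0],0]
    - [[-14,13,0],0]
    - [[-14,13,0],0]
    - [[-13,13,0],0]
    - [[-13,13,0],0]
    - [[0,0,0],0]

```text
clock: 23.62
position: [0.301, 0.181, 0.2845]
ee_rot: [-0.0, 0.999, 0.031, 0.027]
contact_force: [-0.5, -0.7, 0.2]
width: 0.0003
```

```bash
python3 - <<'E'
from meas import *
plan((.3,.17,.27,272,20))
for dz in (0,.0022,.0044):
    if dz==0: C=cam("wrist"); pickle.dump(C,open("w10.pkl","wb"))
    D=dict(C); D["c"]=C["c"]+[0,0,dz]; meas(D,.176,182.5)
E
```

```text
t 23.62 pos [301.  181.  284.5] yaw -86.4 F [-0.5 -0.7  0.2] tilt [0.055 0.002]
[[[-2.5, 10.9, 14.4], 1.6]]
n 55 line ang 182.50 post off 1.5 mm tip [0.3571 0.2205] | rim c [0.3658 0.1577] r 64.9 n 82 | tip to rim centre 63.4 mm (want 63)
n 55 line ang 182.31 post off 0.8 mm tip [0.3571 0.2203] | rim c [0.3663 0.157 ] r 65.3 n 84 | tip to rim centre 64.1 mm (want 63)
n 55 line ang 182.25 post off 0.3 mm tip [0.3571 0.22  ] | rim c [0.3669 0.1563] r 65.8 n 84 | tip to rim centre 64.5 mm (want 63)
```

The tip is now at 63.4 to 64.5 mm. I'll retreat clear, then do the final top and scene check.

Call:
carry_out:
  series:
    - [[0,30,-5],0]
    - [[0,35,0],0]
    - [[0,35,0],0]
    - [[0,35,0],0]
    - [[0,35,0],0]
    - [[0,35,0],0]
    - [[0,35,0],0]
    - [[0,35,0],0]
    - [[0,25,0],0]
    - [[0,0,0],0]

```text
clock: 24.5
position: [0.3404, -0.1243, 0.2934]
ee_rot: [-0.002, 0.998, 0.041, 0.039]
contact_force: [0.1, 0.3, -0.4]
width: -0.0001
```

```bash
python3 - <<'E'
from meas import *
import meas as mm
C=cam("top"); P=onz(C,(304.9,155.6),.226)[:2]; mm.POST=P
for z in (.174,.176,.178): meas(C,z,182.4)
S=cam("scene")
T0=pickle.load(open("top0.pkl","rb"));S0=pickle.load(open("scene0.pkl","rb"))
for n,a,b,q in (("cup top",T0,C,(212,218)),("tumbler top",T0,C,(422,220)),("callip top",T0,C,(412,270)),("foot edge top",T0,C,(313,195)),("cup scene",S0,S,(303,315)),("callip scene",S0,S,(395,178)),("tumbler scene",S0,S,(357,153)),("foot scene",S0,S,(285,236))):
    x,y=q; t=a["f"][y-9:y+10,x-9:x+10]; w=b["f"][y-15:y+16,x-15:x+16]; r=cv2.matchTemplate(w,t,cv2.TM_CCOEFF_NORMED); _,m,_,l=cv2.minMaxLoc(r); print(n,(l[0]-6,l[1]-6),round(m,2))
print(manip.get_state()["contact_force"].round(1)); manip.sign_off()
E
```

```text
n 55 line ang 182.24 post off 1.2 mm tip [0.358  0.2212] | rim c [0.3671 0.1575] r 65.4 n 93 | tip to rim centre 64.4 mm (want 63)
n 55 line ang 182.35 post off 0.8 mm tip [0.3581 0.2206] | rim c [0.3671 0.1575] r 65.4 n 93 | tip to rim centre 63.8 mm (want 63)
n 55 line ang 182.36 post off 0.7 mm tip [0.3581 0.2205] | rim c [0.3671 0.1575] r 65.4 n 93 | tip to rim centre 63.6 mm (want 63)
cup top (0, 0) 1.0
tumbler top (0, 0) 1.0
callip top (0, 0) 1.0
foot edge top (0, 0) 0.64
cup scene (0, 0) 1.0
callip scene (0, 0) 0.99
tumbler scene (0, 0) 0.99
foot scene (0, 0) 0.97
[ 0.2  0.2 -0.2]
the job is handed in; nothing more can be done
```

The gauge is set to the sample bowl and the job is handed in at about 24.6 s. With closed fingers I pushed the arm counter-clockwise through about 50° and pressed it down about 19 mm. A look then showed the pointer slightly outside the rim, so I gave it one small extra push of about 0.5°. That push came after the pressing, so it departs slightly from the order asked.

**Last checks**
- **Over the rim:** the tip stands 63.4–64.5 mm from the rim's centre, depending on the camera. The wall's middle is at 63 mm and its outside at 66 mm.
- **Height:** the gap is about 5 mm, worked out from the fingertip's height at the end of pressing (0.1766 m) and the given sizes. I did not measure it separately, and nothing checked it after the final push. A scene picture taken after pressing, before that push, showed a thin gap and no contact.
- **Nothing else moved:** cup, callipers, tumbler and foot showed no shift in the pictures. The foot's match in the top view was weak (0.64) because the shadow there had changed, but the scene view (0.97) agreed. The bowl's rim centre was unchanged.
- **Forces:** contact stayed around 5 N or less in all readings, and was zero at the end with the robot clear.

**Disagreement between measurements:** the wrist camera read heights about 4 mm too low compared with where the fingertip touched the arm. The scene and top cameras differed by 3–7 mm in absolute position. I therefore measured pointer against rim within single pictures.

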